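# Tip the rubber bulbs out of their cup into the tray

### The job

Take the blue cup of rubber bulbs from its tilted holder and turn it over, mouth down, flat on the floor of the steel tray near its middle, with all four bulbs underneath it. Then lift the cup straight up, still mouth down and well clear of the bulbs, so that they stay behind in the tray, and stand the empty cup mouth down on the green drying mat. Do not disturb the bottles or the jug.

Things in the scene. Friction and masses are not known exactly. Their poses are not given: they have to be found in the camera images.
- holder: Fixed steel cup holder on a grey base plate 125 x 60 x 6 mm, yaw within 0.3 rad of straight ahead. Two 8 mm rods, 37 mm apart, rise at 45 degrees towards the holder's own +x and carry the cup from below; a foot plate stops its underside. Above the base plate nothing of it lies more than 23 mm to either side (y) of the cup's axis. Origin: centre of the base plate's underside; z up.
- cup: Blue plastic cup, straight cylinder 66 mm in outer diameter (12 faint flats, two of them facing its own +y and -y), 95 mm tall, wall 4 mm, bottom 5 mm, about 0.12 kg. Origin: centre of the closed bottom's underside; z runs along its axis to the open mouth. It starts loose in the holder, tipped 45 degrees towards the holder's +x, mouth up and away from the robot, origin 46 mm above the bench.
- cup_rim (a point): Centre of the cup's mouth, in the plane of the rim, 95 mm along the cup's z from its origin.
- tray: Fixed shallow square steel tray, 200 x 200 mm, lip 16 mm high and 4 mm thick all round, floor top 4 mm above the bench. Origin: centre of its underside; x and y along its sides.
- mat: Fixed green ribbed drying mat, 130 x 130 mm, top 4 mm above the bench. Origin: centre of its underside.
- bulb1: One of four alike red-brown rubber pipette bulbs, round-ended rods 23 mm in diameter and 62 mm long, 25 g. High friction: they slide in the cup only when its mouth points some 40 to 45 degrees below level. Origin: its middle; z along its length. All start side by side inside the cup, along its axis.
- bulb2: One of four alike red-brown rubber pipette bulbs, round-ended rods 23 mm in diameter and 62 mm long, 25 g. High friction: they slide in the cup only when its mouth points some 40 to 45 degrees below level. Origin: its middle; z along its length. All start side by side inside the cup, along its axis.
- bulb3: One of four alike red-brown rubber pipette bulbs, round-ended rods 23 mm in diameter and 62 mm long, 25 g. High friction: they slide in the cup only when its mouth points some 40 to 45 degrees below level. Origin: its middle; z along its length. All start side by side inside the cup, along its axis.
- bulb4: One of four alike red-brown rubber pipette bulbs, round-ended rods 23 mm in diameter and 62 mm long, 25 g. High friction: they slide in the cup only when its mouth points some 40 to 45 degrees below level. Origin: its middle; z along its length. All start side by side inside the cup, along its axis.
- bottle_a: Clear bottle with a blue cap, square, 62 mm wide, 130 mm tall, with a paper label, at the far left of the work; leave alone. Origin: centre of its underside.
- bottle_b: Second clear bottle with a blue cap, same size, no label, on the right; leave alone. Origin: centre of its underside.
- jug: Square white plastic jug, 80 mm wide, 145 mm tall, at the far right; leave alone. Origin: centre of its underside.
Mind the look-alikes: they are no part of the job. Of the things that look like the cup, the middle-sized one is meant.

How it is judged:
By the outcome, as a careful person would: the job done as asked, in the order asked, and still so for the second after the job is handed in, with the robot touching nothing.
It also fails if it takes over 70 s, if anything falls off the work surface, if the arm or the gripper's body presses on something with over 40 N, if the wrist force passes 120 N, or if a joint passes its speed limit or range.

### The arm

A 7-joint arm with a two-finger parallel gripper is mounted at the origin on the work surface. World frame = base frame: x ahead of the robot, y to its left, z up, the work surface at z = 0. Lengths are in mm, angles in rad, forces in N, time in s.
With the tool pointing down it reaches from about 425 to 1025 mm from the base axis. Payload 9.4 kg.
Tool frame: the origin (TCP) lies at the very end of the fingers, on their centre line; the grasp point (between the pads) lies 19 mm behind it (manip.grip_depth is the z of the grasp point in the tool frame, in mm); z points along the fingers, y is the line along which they close (so a half turn about z gives the same grasp; the last joint's range is limited). The gripper opens to 85 mm and grips with 20 to 120 N. Pads are 22 mm wide; open, the fingers measure 114 mm over their backs; the gripper's body (76 mm by 85 mm) begins 54 mm behind the grasp point. The pads swing forward as they close: fully open they stand 13 mm farther back than shut.
Start: joints at [1.041, 0.599, -0.003, 1.599, 0.002, 0.943, -0.08], TCP at [317.168, -651.942, 231.275] pointing down, gripper open.
Joint ranges: [-2.57, 2.57], [-0.35, 1.97], [-1.29, 1.29], [0.11, 2.56], [-1.05, 4.19], [0.11, 1.86], [-2.63, 2.63]. Speed limits (rad/s): [2.22, 2.22, 3.01, 3.01, 3.14, 3.14, 3.14].

### API

Orientations are given as a unit quaternion [x, y, z, w].
In Python, from workcell import manip gives the robot as it stands.
- The arm moves only by the tool arm_command, never from a script. Its argument "targets" is a list that holds one entry, the list of rows, each a list of 5 numbers: the finger opening in m, from 0 to 0.0854, then the shift along the tool's x, y, z in m, then the turn about the tool's z in rad. A call has 1 to 10 rows; each row shifts and turns the commanded pose from where the row before left it, along the tool's axes as they then stand; what a row does not reach is not made up. A row lasts 1/10 s, in which the tool goes at most 50 mm and 8.59 degrees, less where a joint would pass 70% of its speed; a pose out of reach is approached as far as the arm can. A call with a gripper value outside its range is refused whole. The fingers move at their own pace and stop on an object; "force" is the grip in N (left out, the last holds). Time passes only in rows, so rows that do not move let the fingers close. It gives the time, the measured TCP pose, the force, the opening and the grip force at its end, in the units of the state.
- manip.get_state(): the state, without advancing time (a new reading comes with each control period).
- manip.read_camera(name): name is "scene" or "top" or "wrist"; returns (picture, depth): 400x640x3 uint8, red, green, blue; 400x640 float32, mm along the optical axis (not along the pixel's ray), 0 where there is no reading.
- manip.camera_model(name): a dict with "K" (3x3 intrinsics, pixels), "k1" (the pictures are not rectified: a ray, as slopes to the right and down, at radius r is drawn at 1 + k1 r^2 times it, then the intrinsics apply), "pose" (4x4, takes a point from camera to world coordinates). Camera axes: x right, y down, z forward; pixel columns grow to the right and rows downward; lengths in mm; the calibration is good to about 2 mm. A picture is of the moment at which its call begins: read the wrist's pose just before it. camera_model takes no time and is no camera call; for the wrist camera it gives the pose at the moment of the call.
- manip.hand_in(): hands the job in; it is judged then, once.
The state is a dict: "time": time; "joints": joint angles; "joint_vel": joint speeds; "tau": joint torques, N m; "position": TCP position; "tool_rot": TCP orientation; "contact_force": force on the tool from outside, world axes, zero at the start; "wrist_torque": the same for the moment, N m; "grip_width": finger opening in mm; "grip_force": force on a finger pad.
Only numpy, scipy, OpenCV 4.12 (cv2) and the standard library are available. Lean on these libraries where they do the work, as an engineer would, in place of code of your own. Each camera call takes 0.05 s, during which the arm holds its last target. There are 200 camera calls.

## Working session

There is one attempt and no reset: what is moved stays moved. The work goes in short steps, Python scripts to look and compute and a tool call to move; the robot and the scene stay as the last step left them, time stands still between calls to the robot, and variables do not carry over. Pictures are saved under pics/ and viewed, at most 10 in all, crops included, and the job is handed in when it is done.

Besides the shell and the picture viewer there is one more tool, called after ">>>" as name(argument=value, ...), one argument or row to a line, values as JSON. arm_command: Moves the arm, as the interface text tells. Its arguments: {"type":"object","properties":{"targets":{"type":"array"},"force":{"type":"number"}},"required":["targets"]}

```bash
mkdir -p pics; cat > h.py <<'E'
import numpy as np, cv2
from workcell import manip
def cloud(name):
    m=manip.camera_model(name); img,d=manip.read_camera(name)
    K=np.array(m['K']);P=np.array(m['pose']);k1=m['k1']
    v,u=np.mgrid[0:400,0:640]
    pts=np.stack([u,v],-1).reshape(-1,1,2).astype(np.float64)
    n=cv2.undistortPoints(pts,K,np.array([k1,0,0,0,0.])).reshape(400,640,2)
    c=np.dstack([n*d[...,None],d])
    w=c@P[:3,:3].T+P[:3,3]; w[d==0]=np.nan
    return img,w
def save(img,f): cv2.imwrite('pics/'+f,cv2.cvtColor(img,cv2.COLOR_RGB2BGR))
E
python3 - <<'E'
from h import *
ims=[]
for n in('scene','top'):
    i,w=cloud(n); np.savez(n+'.npz',i=i,w=w); save(i,n+'.png'); m=manip.camera_model(n); print(n,np.round(m['pose'],3).tolist(),np.round(m['K'],1).tolist())
s=manip.get_state(); print(s['tool_rot'],s['position'],s['time'],manip.grip_depth)
E
```

```text
scene [[-0.521, 0.558, -0.646, 1340.292], [0.854, 0.332, -0.402, 481.095], [-0.01, -0.761, -0.649, 858.621], [0.0, 0.0, 0.0, 1.0]] [[427.6, 0.0, 317.4], [0.0, 427.6, 207.1], [0.0, 0.0, 1.0]]
top [[-0.066, -0.977, 0.202, 378.025], [-0.998, 0.065, -0.009, 6.175], [-0.004, -0.202, -0.979, 1114.886], [0.0, 0.0, 0.0, 1.0]] [[367.5, 0.0, 310.0], [0.0, 367.5, 199.3], [0.0, 0.0, 1.0]]
[ 9.74473359e-01  2.24502074e-01 -2.32625125e-04 -6.61399365e-04] [ 316.97335823 -651.57281013  230.4805163 ] 0.1 -18.700000000000003
```

View pics/scene.png

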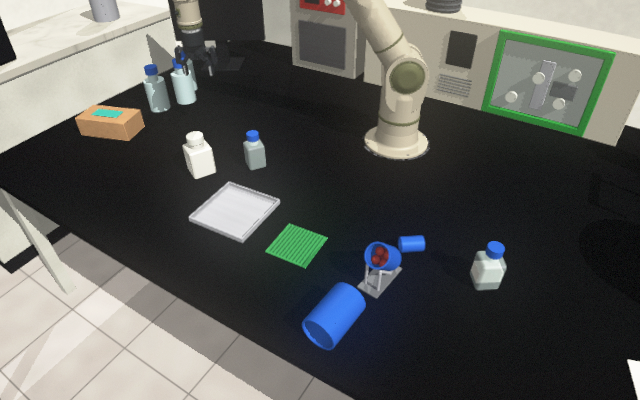

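View pics/top.png

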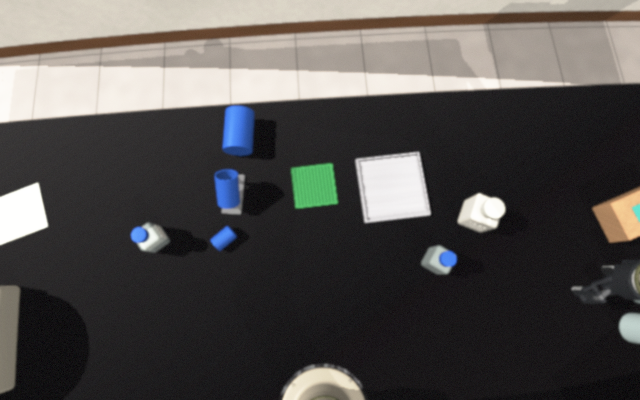

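The cup lies in the holder at scene (381,258), top (228,188). The look-alikes are a large one at scene (334,316), top (238,130), and a small one at scene (411,243), top (223,238). The one in the holder fits: it is middle-sized, on rods, and holds the red bulbs. Next I'll measure it and confirm with a crop.

```bash
python3 - <<'E'
from h import *
D={n:np.load(n+'.npz') for n in('scene','top')}
i=D['scene']['i'][190:350,290:530]; save(cv2.resize(i,None,fx=3.3,fy=3.3,interpolation=cv2.INTER_CUBIC),'crop.png')
for n in D:
    i,w=D[n]['i'],D[n]['w']; hsv=cv2.cvtColor(i,cv2.COLOR_RGB2HSV)
    H,S,V=[hsv[...,k].astype(int) for k in range(3)]
    ws=np.nan_to_num(w,nan=-9e3)
    box=(ws[...,0]>300)&(ws[...,0]<1100)&(abs(ws[...,1])<600)&(ws[...,2]>-10)&(ws[...,2]<250)
    masks=dict(blue=(abs(H-110)<12)&(S>150)&(V>60),green=(abs(H-65)<15)&(S>100)&(V>60),grey=(S<60)&(V>75),red=((H<12)|(H>170))&(S>100)&(V>50))
    for k,m in masks.items():
        nl,lab,st,c=cv2.connectedComponentsWithStats((m&box).astype(np.uint8))
        for j in range(1,nl):
            if st[j,4]<40: continue
            p=w[lab==j]; xy=p[:,:2].astype(np.float32)
            r=cv2.minAreaRect(xy)
            print(n,k,np.round(c[j]),st[j,4],'med',np.round(np.median(p,0)),'lo',np.round(np.percentile(p,2,0)),'hi',np.round(np.percentile(p,98,0)),'rect',np.round(r[0]),np.round(r[1]),round(r[2],1))
E
```

```text
scene blue [252. 135.] 122 med [ 405. -353.  126.] lo [ 379. -375.  108.] hi [ 420. -337.  130.] rect [ 399. -358.] [44. 40.] 43.8
scene blue [395. 250.] 1049 med [609. 258.  57.] lo [486. 168.  -3.] hi [692. 296. 130.] rect [561. 221.] [135. 265.] 77.5
scene blue [495. 249.] 278 med [527. 472. 127.] lo [500. 453. 109.] hi [540. 491. 130.] rect [446. 473.] [ 42. 191.] 89.0
scene blue [334. 315.] 2639 med [855. 214.  76.] lo [772. 162.   1.] hi [898. 252.  89.] rect [801. 195.] [117. 194.] 85.1
scene green [296. 245.] 1616 med [657. -15.   1.] lo [587. -81.  -3.] hi [718.  47.   5.] rect [649. -19.] [143. 136.] 3.0
scene grey [198. 155.] 1150 med [ 542. -475.   83.] lo [ 495. -538.    0.] hi [ 574. -448.  145.] rect [ 492. -533.] [199. 102.] 50.6
scene grey [254. 154.] 549 med [ 416. -342.   58.] lo [ 379. -389.    4.] hi [ 439. -319.   97.] rect [ 386. -358.] [87. 85.] 57.0
scene grey [234. 211.] 3251 med [ 634. -258.    2.] lo [ 529. -363.   -3.] hi [ 732. -156.   15.] rect [ 622. -269.] [227. 226.] 3.4
scene grey [487. 272.] 1030 med [538. 474.  60.] lo [495. 436.  -0.] hi [558. 51
[... 1312 characters left out ...]
[941. 506.  -4.] hi [949. 599.   5.] rect [944. 551.] [97.  9.] 89.0
top grey [392. 187.] 4463 med [ 629. -260.    5.] lo [ 530. -362.   -1.] hi [ 733. -159.   18.] rect [ 634. -263.] [214. 215.] 2.8
top grey [237. 199.] 268 med [599. 213.   6.] lo [578. 198.   0.] hi [699. 269.  64.] rect [634. 217.] [ 62. 139.] 61.6
top grey [481. 212.] 1409 med [ 516. -481.  102.] lo [ 475. -570.   -1.] hi [ 585. -450.  148.] rect [ 532. -532.] [135. 129.] 65.2
top grey [153. 238.] 574 med [506. 454.  77.] lo [478. 431.  -0.] hi [563. 522. 105.] rect [518. 480.] [102.  89.] 72.8
top grey [435. 260.] 507 med [ 395. -343.   82.] lo [ 358. -394.   -1.] hi [ 435. -322.   94.] rect [ 397. -378.] [90. 85.] 54.9
```

View pics/crop.png

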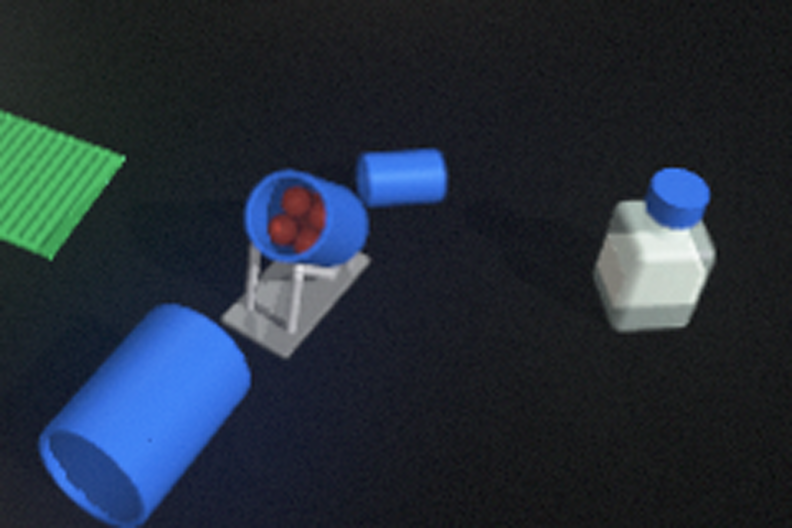

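The crop confirms it: the cup with the four red bulbs sits on rods over a grey plate at crop (305,215), i.e. scene (381,255). The large empty one is at crop (145,415) and the small solid-looking one at (400,178).

```bash
python3 - <<'E'
from h import *
for n in('scene','top'):
    d=np.load(n+'.npz'); i,w=d['i'],np.nan_to_num(d['w'],nan=-9e3); hsv=cv2.cvtColor(i,cv2.COLOR_RGB2HSV); H,S,V=[hsv[...,k].astype(int) for k in range(3)]
    near=(abs(w[...,0]-640)<90)&(abs(w[...,1]-230)<60)
    g=near&(S<60)&(V>75)&(w[...,2]<13)&(w[...,2]>-2)
    g=cv2.morphologyEx(g.astype(np.uint8),cv2.MORPH_OPEN,np.ones((2,2)))>0
    r=cv2.minAreaRect(w[g][:,:2].astype(np.float32)); print(n,'plate',g.sum(),r)
    b=near&(abs(H-110)<12)&(S>150)&(V>60)&(w[...,2]>25)
    p=w[b]; 
    # axis line: y vs x over bins of x
    for x0 in range(570,710,20):
        q=p[(abs(p[:,0]-x0)<10)]
        if len(q)>8: print(x0,len(q),'y',np.percentile(q[:,1],[3,50,97]).round(),'zmax',np.percentile(q[:,2],95).round(), 'y top',np.median(q[q[:,2]>np.percentile(q[:,2],75)][:,1]).round())
E
```

```text
scene plate 592 ((644.7720947265625, 239.55938720703125), (59.466854095458984, 128.04080200195312), 81.56108093261719)
590 16 y [222. 254. 268.] zmax 80.0 y top 251.0
610 55 y [220. 264. 272.] zmax 93.0 y top 248.0
630 94 y [207. 263. 271.] zmax 111.0 y top 248.0
650 175 y [205. 247. 268.] zmax 133.0 y top 237.0
670 142 y [201. 236. 265.] zmax 124.0 y top 259.0
690 74 y [206. 231. 261.] zmax 105.0 y top 257.0
top plate 243 ((-4192.87060546875, -4350.3671875), (13375.0830078125, 132.49327087402344), 43.478309631347656)
590 91 y [212. 235. 262.] zmax 85.0 y top 236.0
610 179 y [207. 230. 264.] zmax 104.0 y top 232.0
630 184 y [205. 229. 262.] zmax 124.0 y top 231.0
650 136 y [202. 227. 260.] zmax 136.0 y top 234.0
670 100 y [201. 240. 259.] zmax 120.0 y top 256.0
690 90 y [209. 234. 255.] zmax 102.0 y top 248.0
```

>>> arm_command(
  targets=[
    [[0.0854, 0, 0, -0.05, 0.11], [0.0854, 0, 0, -0.05, 0.11], [0.0854, 0, 0, -0.03, 0.11], [0.0854, 0.016, -0.046, 0, 0], [0.0854, 0.016, -0.046, 0, 0], [0.0854, 0.016, -0.046, 0, 0], [0.0854, 0.016, -0.046, 0, 0], [0.0854, 0.016, -0.046, 0, 0], [0.0854, 0.016, -0.046, 0, 0], [0.0854, 0.016, -0.046, 0, 0]],
  ],
)

```text
time: 1.1
position: [388.8, -316.6, 361.1]
tool_rot: [0.998, 0.061, -0.0, -0.0]
contact_force: [1.5, 0.5, 0.4]
grip_width: 85.5
grip_force: 0.0
```

>>> arm_command(
  targets=[
    [[0.0854, 0.01, -0.045, 0, 0.135], [0.0854, 0.01, -0.045, 0, 0.135], [0.0854, 0.012, -0.048, 0, 0], [0.0854, 0.012, -0.048, 0, 0], [0.0854, 0.012, -0.048, 0, 0], [0.0854, 0.012, -0.048, 0, 0], [0.0854, 0.012, -0.048, 0, 0], [0.0854, 0.012, -0.048, 0, 0], [0.0854, 0.012, -0.048, 0, 0], [0.0854, 0.012, -0.048, 0, 0]],
  ],
)

```text
time: 2.1
position: [551.1, 137.9, 361.1]
tool_rot: [0.998, -0.069, -0.0, 0.0]
contact_force: [1.3, -0.6, -0.3]
grip_width: 85.9
grip_force: 0.0
```

>>> arm_command(
  targets=[
    [[0.0854, 0.03, -0.04, 0, 0], [0.0854, 0.03, -0.04, 0, 0], [0.0854, 0, 0, 0, 0]],
  ],
)

```text
time: 2.4
position: [623.3, 212.8, 359.2]
tool_rot: [0.998, -0.066, -0.001, -0.001]
contact_force: [0.4, -0.0, -0.8]
grip_width: 85.2
grip_force: 0.0
```

```bash
python3 - <<'E'
from h import *
s=manip.get_state(); print(s['position'],s['tool_rot'],np.round(s['joints'],3),s['time'])
print(np.round(manip.camera_model('wrist')['pose'],3).tolist())
i,w=cloud('wrist'); np.savez('wrist.npz',i=i,w=w); save(i,'wrist.png')
E
```

```text
[623.31318988 212.83361349 359.22524001] [ 9.97822133e-01 -6.59469082e-02 -7.41398396e-04 -1.20291136e-03] [-0.236  0.422 -0.265  1.596  0.115  1.139 -2.23 ] 2.4
[[-0.133, -0.947, -0.292, 697.22], [-0.991, 0.126, 0.041, 202.371], [-0.002, 0.295, -0.956, 501.321], [0.0, 0.0, 0.0, 1.0]]
```

View pics/wrist.png

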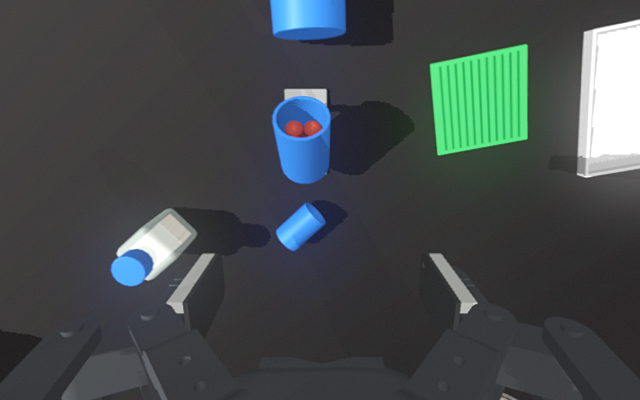

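The wrist view shows the cup (mouth at (302,115), bottom near (305,175)), the small look-alike at (300,227), and the mat and tray to the right. The moves only shift and turn about the tool's z axis. I'll probe at the reach limit, in free air, to see whether the tool can tilt.

```bash
python3 - <<'E'
from h import *
d=np.load('wrist.npz'); i,w=d['i'],np.nan_to_num(d['w'],nan=-9e3); hsv=cv2.cvtColor(i,cv2.COLOR_RGB2HSV); H,S,V=[hsv[...,k].astype(int) for k in range(3)]
m=(abs(H-108)<15)&(S>120)&(V>60); nl,lab,st,c=cv2.connectedComponentsWithStats(m.astype(np.uint8))
j=lab[165,305]; p=w[lab==j]
for x0 in range(570,700,15):
    q=p[(abs(p[:,0]-x0)<5)]
    if len(q)>8: print(x0,len(q),'y',np.percentile(q[:,1],[2,50,98]).round(1),'zmax',np.percentile(q[:,2],95).round(1),'xz',np.median((q[:,2]-q[:,0])[q[:,2]>np.percentile(q[:,2],80)]).round(1))
g=(abs(w[...,0]-640)<90)&(abs(w[...,1]-230)<60)&(S<40)&(V>75)&(w[...,2]<13)&(w[...,2]>-5)
print('plate front',np.percentile(w[g],[2,50,98],axis=0).round(1))
E
```

```text
570 41 y [217.3 239.1 266.3] zmax 0.6 xz -569.4
585 74 y [206.5 234.6 277.4] zmax 74.1 xz -515.4
600 266 y [205.3 235.7 268.3] zmax 87.4 xz -516.2
615 308 y [203.4 234.  270. ] zmax 102.3 xz -515.9
630 359 y [200.5 232.2 266.7] zmax 117.9 xz -515.8
645 407 y [202.1 230.3 264.7] zmax 132.8 xz -515.8
660 267 y [196.2 235.7 263.8] zmax 131.0 xz -527.6
675 477 y [198.9 233.4 262.2] zmax 113.6 xz -565.7
690 330 y [208.7 233.9 258.1] zmax 100.9 xz -589.7
plate front [[682.8 197.9  -1.2]
 [699.  221.9   5.4]
 [707.5 256.3   7.5]]
```

>>> arm_command(
  targets=[
    [[0.0854, 0.05, 0, 0, 0], [0.0854, 0.05, 0, 0, 0], [0.0854, 0.05, 0, 0, 0], [0.0854, 0.05, 0, 0, 0], [0.0854, 0.05, 0, 0, 0], [0.0854, 0.05, 0, 0, 0], [0.0854, 0.05, 0, 0, 0], [0.0854, 0.05, 0, 0, 0], [0.0854, 0.05, 0, 0, 0], [0.0854, 0.05, 0, 0, 0]],
  ],
)

```text
time: 3.45
position: [1012.9, 123.7, 340.2]
tool_rot: [0.996, -0.092, 0.003, -0.003]
contact_force: [0.2, -1.1, -3.0]
grip_width: 85.6
grip_force: 0.0
```

```bash
python3 - <<'E'
from h import *
s=manip.get_state(); print(s['position'],s['tool_rot'],np.round(s['joints'],3),s['time'])
E
```

```text
[1012.92053459  123.696902    340.24550651] [ 0.99574882 -0.09200655  0.00300765 -0.00316676] [-0.164  1.151 -0.185  0.138  0.172  1.848 -1.947] 3.45
```

>>> arm_command(
  targets=[
    [[0.0854, 0.02, 0, -0.05, 0], [0.0854, 0.02, 0, -0.05, 0], [0.0854, 0.02, 0, -0.05, 0], [0.0854, 0.02, 0, -0.05, 0], [0.0854, 0, 0, 0, 0]],
  ],
)

```text
time: 3.95
position: [1002.5, 104.4, 446.1]
tool_rot: [0.994, -0.094, 0.049, -0.018]
contact_force: [-0.6, 0.1, 1.3]
grip_width: 85.8
grip_force: 0.0
```

```bash
python3 - <<'E'
from h import *
s=manip.get_state(); print(s['position'],s['tool_rot'],np.round(s['joints'],3),s['time'])
E
```

```text
[1002.50490551  104.44179092  446.12416842] [ 0.99425932 -0.09353718  0.04890072 -0.0175476 ] [-0.175  1.075  0.417  0.111 -0.41   1.862 -1.889] 3.95
```

```bash
python3 - <<'E'
from h import *
# tall things on the left, y>550, |x|<1000, from both views
for n in('scene','top'):
    w=np.load(n+'.npz')['w'].reshape(-1,3)
    for x0 in range(-200,1001,200):
        print(n,x0,[ (y0,int(np.nanpercentile(q[:,2],98)),len(q)) for y0 in range(-1200,1300,200) for q in [w[(abs(w[:,0]-x0)<100)&(abs(w[:,1]-y0)<100)]] if len(q)>10])
E
```

```text
scene -200 [(-1200, 323, 840), (-1000, 318, 2062), (-800, 1, 686), (-600, 2, 753), (-400, 2, 897), (-200, 2, 693), (0, 2, 456), (200, 1, 1278), (400, 1, 1452), (600, 1, 1617), (800, 0, 1227)]
scene 0 [(-1200, 2, 184), (-1000, 170, 633), (-800, 2, 818), (-600, 2, 971), (-400, 1, 1108), (-200, 503, 1715), (0, 486, 6261), (200, 8, 1724), (400, 1, 1911), (600, 1, 2132), (800, 0, 1694)]
scene 200 [(-1200, 2, 484), (-1000, 187, 1850), (-800, 2, 1009), (-600, 400, 1346), (-400, 1, 1212), (-200, 502, 1713), (0, 7, 1987), (200, 0, 2201), (400, 1, 2531), (600, 1, 2900), (800, 1, 2352)]
scene 400 [(-1200, 78, 259), (-1000, 91, 1036), (-800, 319, 1295), (-600, 503, 2287), (-400, 127, 1987), (-200, 0, 2110), (0, 0, 2499), (200, 2, 2676), (400, 2, 2610), (600, 1, 3932), (800, 1, 3391)]
scene 600 [(-1200, 76, 1256), (-1000, 81, 2471), (-800, 48, 2138), (-600, 141, 2438), (-400, 139, 3641), (-200, 12, 3455), (0, 3, 4098), (200, 116, 4498), (400, 127, 5839), (600, 6, 5897), (800, 1, 4982)]
scene 800 [(-1200, 1, 3109), (-1000, 2, 2968), (-800, 2, 3508), (-600, 1, 4196), (-400, 3, 5069), (-200, 9, 5786
[... 758 characters left out ...]
8, 4551), (400, 86, 4576), (600, 5, 4259), (800, 64, 4436), (1000, 74, 1103)]
top 600 [(-1200, 2, 20), (-1000, 82, 2849), (-800, 39, 3732), (-600, 145, 3167), (-400, 145, 4417), (-200, 15, 4073), (0, 7, 4110), (200, 126, 4193), (400, 130, 4206), (600, 5, 3600), (800, 6, 3752), (1000, 7, 1635)]
top 800 [(-1200, 4, 567), (-1000, 4, 3054), (-800, 4, 3260), (-600, 4, 3415), (-400, 7, 3524), (-200, 13, 3609), (0, 5, 3649), (200, 91, 3805), (400, 5, 3602), (600, 5, 3501), (800, 5, 3359), (1000, 5, 1846)]
top 1000 [(-1200, 5, 241), (-1000, 4, 668), (-800, 4, 704), (-600, 4, 746), (-400, 4, 757), (-200, 5, 801), (0, 5, 809), (200, 5, 523), (400, 5, 764), (600, 5, 767), (800, 5, 740), (1000, 5, 463)]
```

>>> arm_command(
  targets=[
    [[0.0854, 0.025, 0.025, -0.035, 0], [0.0854, 0.025, 0.025, -0.035, 0], [0.0854, 0.025, 0.025, -0.035, 0], [0.0854, 0.025, 0.025, -0.035, 0], [0.0854, 0.025, 0.025, -0.035, 0], [0.0854, 0.025, 0.025, -0.035, 0], [0.0854, 0.025, 0.025, -0.035, 0], [0.0854, 0.025, 0.025, -0.035, 0]],
  ],
)

```text
time: 4.75
position: [955.6, -129.0, 620.5]
tool_rot: [0.985, -0.094, 0.14, -0.026]
contact_force: [-0.2, 0.1, -0.9]
grip_width: 85.2
grip_force: 0.0
```

```bash
cat >> h.py <<'E'
from scipy.spatial.transform import Rotation as Rn
def st():
    s=manip.get_state(); R=Rn.from_quat(s['tool_rot']).as_matrix(); z=R[:,2]
    print('t',s['time'],'p',np.round(s['position']),'az',round(np.degrees(np.arctan2(s['position'][1],s['position'][0]))),'tilt',round(np.degrees(np.arccos(-z[2])),1),'dir',round(np.degrees(np.arctan2(z[1],z[0])),1),'j',np.round(s['joints'],3))
    print('X',np.round(R[:,0],3),'Y',np.round(R[:,1],3),'Z',np.round(z,3)); return s,R
E
python3 -c "
from h import *
st()"
```

```text
t 4.75 p [ 956. -129.  620.] az -8 tilt 16.4 dir 4.9 j [ 0.066  0.905  0.599  0.112 -0.621  1.862 -1.647]
X [ 0.943 -0.192  0.272] Y [-0.177 -0.981 -0.077] Z [ 0.282  0.024 -0.959]
```

>>> arm_command(
  targets=[
    [[0.0854, 0.025, 0, -0.038, 0], [0.0854, 0.025, 0, -0.038, 0], [0.0854, 0.025, 0, -0.038, 0], [0.0854, 0.025, 0, -0.038, 0], [0.0854, 0.025, 0, -0.038, 0], [0.0854, 0.025, 0, -0.038, 0], [0.0854, 0.025, 0, -0.038, 0], [0.0854, 0.025, 0, -0.038, 0]],
  ],
)

```text
time: 5.55
position: [864.6, -139.6, 810.4]
tool_rot: [0.965, -0.094, 0.243, -0.022]
contact_force: [-0.3, 0.3, -0.1]
grip_width: 85.4
grip_force: 0.0
```

```bash
python3 -c "
from h import *
st()"
```

```text
t 5.55 p [ 865. -140.  810.] az -9 tilt 28.2 dir -0.4 j [ 0.08   0.702  0.656  0.111 -0.669  1.862 -1.633]
X [ 0.865 -0.193  0.464] Y [-0.171 -0.981 -0.088] Z [ 0.472 -0.003 -0.881]
```

>>> arm_command(
  targets=[
    [[0.0854, 0.03, 0, -0.035, 0], [0.0854, 0.03, 0, -0.035, 0], [0.0854, 0.03, 0, -0.035, 0], [0.0854, 0.03, 0, -0.035, 0], [0.0854, 0.03, 0, -0.035, 0], [0.0854, 0.03, 0, -0.035, 0], [0.0854, 0.03, 0, -0.035, 0], [0.0854, 0.03, 0, -0.035, 0], [0.0854, 0.03, 0, -0.035, 0], [0.0854, 0.03, 0, -0.035, 0]],
  ],
)

```text
time: 6.55
position: [721.3, -147.8, 998.8]
tool_rot: [0.928, -0.095, 0.359, -0.016]
contact_force: [0.2, 0.1, -0.0]
grip_width: 85.5
grip_force: 0.0
```

```bash
python3 -c "
from h import *
st()"
```

```text
t 6.55 p [ 721. -148.  999.] az -12 tilt 42.1 dir -3.3 j [ 0.097  0.491  1.049  0.111 -1.045  1.862 -1.595]
X [ 0.724 -0.188  0.664] Y [-0.165 -0.981 -0.097] Z [ 0.669 -0.039 -0.742]
```

>>> arm_command(
  targets=[
    [[0.0854, 0.037, 0, -0.03, 0], [0.0854, 0.037, 0, -0.03, 0], [0.0854, 0.037, 0, -0.03, 0], [0.0854, 0.037, 0, -0.03, 0], [0.0854, 0.037, 0, -0.03, 0], [0.0854, 0.037, 0, -0.03, 0], [0.0854, 0.037, 0, -0.03, 0], [0.0854, 0.037, 0, -0.03, 0], [0.0854, 0.037, 0, -0.03, 0], [0.0854, 0.037, 0, -0.03, 0]],
  ],
)

```text
time: 7.55
position: [566.7, -146.1, 1127.0]
tool_rot: [0.889, -0.096, 0.448, -0.007]
contact_force: [0.3, 0.0, 0.0]
grip_width: 85.6
grip_force: 0.0
```

```bash
python3 -c "
from h import *
st()"
```

```text
t 7.55 p [ 567. -146. 1127.] az -14 tilt 53.3 dir -5.3 j [ 0.115  0.296  1.058  0.111 -1.045  1.862 -1.584]
X [ 0.58  -0.176  0.795] Y [-0.165 -0.981 -0.098] Z [ 0.798 -0.074 -0.598]
```

>>> arm_command(
  targets=[
    [[0.0854, 0.043, 0, -0.023, 0], [0.0854, 0.043, 0, -0.023, 0], [0.0854, 0.043, 0, -0.023, 0], [0.0854, 0.043, 0, -0.023, 0], [0.0854, 0.043, 0, -0.023, 0], [0.0854, 0.043, 0, -0.023, 0], [0.0854, 0.043, 0, -0.023, 0], [0.0854, 0.043, 0, -0.023, 0], [0.0854, 0.043, 0, -0.023, 0], [0.0854, 0.043, 0, -0.023, 0]],
  ],
)

```text
time: 8.55
position: [440.3, -135.6, 1201.5]
tool_rot: [0.854, -0.099, 0.511, 0.005]
contact_force: [0.1, 0.7, 0.9]
grip_width: 85.9
grip_force: 0.0
```

```bash
python3 -c "
from h import *
st()"
```

```text
t 8.55 p [ 440. -136. 1202.] az -17 tilt 61.5 dir -7.1 j [ 0.087  0.153  1.112  0.111 -1.045  1.862 -1.58 ]
X [ 0.459 -0.163  0.874] Y [-0.173 -0.981 -0.092] Z [ 0.872 -0.109 -0.478]
```

>>> arm_command(
  targets=[
    [[0.0854, 0.046, 0, -0.018, 0], [0.0854, 0.046, 0, -0.018, 0], [0.0854, 0.046, 0, -0.018, 0], [0.0854, 0.046, 0, -0.018, 0], [0.0854, 0.046, 0, -0.018, 0]],
  ],
)

```text
time: 9.05
position: [410.5, -134.0, 1236.9]
tool_rot: [0.827, -0.099, 0.553, 0.012]
contact_force: [-0.6, 0.6, 0.2]
grip_width: 85.6
grip_force: 0.0
```

```bash
cat > kin.py <<'E'
import numpy as np, itertools
from scipy.optimize import least_squares
from scipy.spatial.transform import Rotation as Rn
def fk(j,P,S):
    h,a,b,L,e4,e6,c=P
    Ry=lambda t:Rn.from_euler('y',t).as_matrix(); Rz=lambda t:Rn.from_euler('z',t).as_matrix()
    T=np.eye(3);p=np.array([0,0,h])
    T=T@Rz(S[0]*j[0])@Ry(j[1]); p=p+T@[e4,0,a]
    T=T@Rz(S[1]*j[2])  if False else T
    # j3 turns about the upper arm, so its offset turns with it
    p=p-T@[e4,0,a]; T=T@Rz(S[1]*j[2]); p=p+T@[e4,0,a]
    T=T@Ry(j[3])@Rz(S[2]*j[4]); p=p+T@[-e4,0,b]
    T=T@Ry(j[5]); p=p+T@[e6,0,0]
    T=T@Rz(S[3]*j[6]+c); p=p+T@[0,0,L]
    return p,T
D=[([1.041,.599,-.003,1.599,.002,.943,-.08],[317,-652,231],[.97447,.2245,-.00023,-.00066]),
([-.236,.422,-.265,1.596,.115,1.139,-2.23],[623.3,212.8,359.2],[.99782,-.06595,-.00074,-.0012]),
([-.164,1.151,-.185,.138,.172,1.848,-1.947],[1012.9,123.7,340.2],[.99575,-.092,.003,-.00317]),
([-.175,1.075,.417,.111,-.41,1.862,-1.889],[1002.5,104.4,446.1],[.99426,-.09354,.0489,-.01755]),
([.066,.905,.599,.112,-.621,1.862,-1.647],[955.6,-129,620.5],[.985,-.094,.14,-.026]),
([.08,.702,.656,.111,-.669,1.862,-1.633],[864.6,-139.6,810.4],[.965,-.094,.243,-.022]),
([.097,.491,1.049,.111,-1.045,1.862,-1.595],[721.3,-147.8,998.8],[.928,-.095,.359,-.016]),
([.087,.153,1.112,.111,-1.045,1.862,-1.58],[440.3,-135.6,1201.5],[.854,-.099,.511,.005])]
def fit():
    best=None
    for S in itertools.product([1,-1],repeat=4):
        for c0 in (0,1.57,3.14,-1.57):
            def res(P):
                r=[]
                for j,p,q in D:
                    pp,T=fk(j,P,S); r+=list((pp-p)/10)+list((T-Rn.from_quat(q).as_matrix()).ravel()*10)
                return r
            o=least_squares(res,[300,550,450,300,0,0,c0],max_nfev=60)
            if best is None or o.cost<best[0]: best=(o.cost,S,o.x)
    return best
if __name__=='__main__':
    b=fit(); print(b); np.savez('kin.npz',S=b[1],P=b[2])
    for j,p,q in D: print(np.round(fk(j,b[2],b[1])[0]-p,1))
E
python3 kin.py; python3 -c "
from h import *
s,R=st(); from kin import fk; k=np.load('kin.npz'); print(fk(s['joints'],k['P'],k['S']))"
```

```text
(np.float64(62.80578525605704), (-1, -1, -1, -1), array([292.69565294, 821.49071048, 580.7662046 , 445.26364669,
        73.79039786, 304.75822292,   1.57118081]))
[ 54.4  19.9 -28. ]
[-19.1  29.1  32.6]
[-15.2  62.5   7.3]
[-6.2 32.8 -5.1]
[ 2.2 20.4 -3.7]
[ 4.6 18.1 -3.4]
[-2.8 -2.3  0. ]
[-2.  -2.2  0.2]
t 9.05 p [ 410. -134. 1237.] az -18 tilt 67.2 dir -8.0 j [ 0.053  0.112  1.154  0.112 -1.045  1.803 -1.579]
X [ 0.369 -0.151  0.917] Y [-0.177 -0.98  -0.09 ] Z [ 0.913 -0.129 -0.388]
(array([ 426.52344555, -139.50654106, 1236.06358527]), array([[ 0.36880713, -0.17664426,  0.91256677],
       [-0.15129284, -0.98009181, -0.1285711 ],
       [ 0.91711056, -0.09064688, -0.38818986]]))
```

```bash
cat > kin2.py <<'E'
import numpy as np
from scipy.spatial.transform import Rotation as Rn
from kin import D
Ry=lambda t:Rn.from_euler('y',t).as_matrix(); Rz=lambda t:Rn.from_euler('z',t).as_matrix()
def frames(j):
    T=Rz(-j[0]);F=[T]
    for k,M in enumerate([Ry(j[1]),Rz(-j[2]),Ry(j[3]),Rz(-j[4]),Ry(j[5]),Rz(-j[6]+np.pi/2)]):
        T=T@M;F.append(T)
    return F
def row(j):
    F=frames(j)   # constants in frames after j1 (xyz), j2/j3 (xyz), j4/j5(xyz), j6(xyz)
    return np.hstack([F[0],F[2],F[4],F[5]]),F[6]
def fit(D,lam=.003):
    A=np.vstack([row(j)[0] for j,p,q in D]);b=np.hstack([p for j,p,q in D])
    n=A.shape[1]; return np.linalg.lstsq(np.vstack([A,lam*np.eye(n)]),np.hstack([b,np.zeros(n)]),rcond=None)[0]
def FK(j,v): A,R=row(j); return A@v,R
E
python3 - <<'E'
from kin2 import *
from h import manip
s=manip.get_state(); D=D+[(list(s['joints']),list(s['position']),list(s['tool_rot']))]
v=fit(D); print(v.reshape(4,3).round(1)); np.save('v.npy',v)
for j,p,q in D: print(np.round(FK(j,v)[0]-p,1))
E
```

```text
[[ 1.000e-01 -2.910e+01  2.837e+02]
 [ 2.000e-01 -2.640e+01  6.475e+02]
 [ 1.000e-01 -6.000e-01  4.433e+02]
 [ 1.600e+00 -6.000e-01  3.270e+02]]
[0.6 0.4 0.1]
[ 0.2 -0.2 -0.1]
[-0.  -0.4 -0. ]
[ 0.1  0.2 -0.5]
[-0.2 -0.6  0.5]
[-0.1  0.3  0.2]
[ 0.2 -0.1 -0.2]
[-0.1  0.1  0. ]
[ 0.  -0.1 -0. ]
```

```bash
cat > plan.py <<'E'
from kin2 import *
from scipy.optimize import least_squares
v=np.load('v.npy')
LO=np.array([-2.57,-.35,-1.29,.11,-1.05,.11,-2.63]);HI=np.array([2.57,1.97,1.29,2.56,4.19,1.86,2.63])
SP=.07*np.array([2.22,2.22,3.01,3.01,3.14,3.14,3.14])
def ik(p,R,q0,lam=.02,lo=LO,hi=HI):
    lo=np.maximum(lo,LO);hi=np.minimum(hi,HI)
    f=lambda q:(lambda a:np.hstack([(a[0]-p)/100,Rn.from_matrix(R.T@a[1]).as_rotvec()*3,lam*(q-q0)]))(FK(q,v))
    o=least_squares(f,np.clip(q0,lo+1e-6,hi-1e-6),bounds=(lo,hi),max_nfev=30)
    a=FK(o.x,v); return o.x,np.linalg.norm(a[0]-p),np.linalg.norm(Rn.from_matrix(R.T@a[1]).as_rotvec())
def follow(q,p0,wps,R,step=40):
    path=[q];p=np.array(p0,float)
    for w in wps:
        w=np.array(w,float); n=int(np.ceil(np.linalg.norm(w-p)/step)); 
        for k in range(1,n+1):
            q,e,r=ik(p+(w-p)*k/n,R,q,.05,q-SP*1.6,q+SP*1.6)
            path.append(q)
            if e>40 or r>.15: return path,False,(p+(w-p)*k/n,e,r)
        p=w
    return path,True,(e,r)
E
cat > s1.py <<'E'
from plan import *; from h import manip
s=manip.get_state(); R=Rn.from_quat(s['tool_rot']).as_matrix(); q=np.array(s['joints']);p=np.array(s['position'])
G=np.array([636.5,233,74.3]); pre=G+(19-120)*R[:,2]
rng=np.random.default_rng(0)
sols=[]
for k in range(60):
    x,e,r=ik(pre,R,rng.uniform(LO,HI),1e-4)
    if e<1 and r<.01: sols.append(x)
print('goal sols',len(sols)); 
for x in sorted(sols,key=lambda x:x[4])[::max(1,len(sols)//8)]: print(x.round(2))
for y in (-650,-450,450,650):
  for x in (0,150,300,450):
    for z in (450,800):
      pa,ok,info=follow(q,p,[(x,y,z),(pre[0]*.8,pre[1],z*.6),pre],R,60)
      print((x,y,z),ok,len(pa),np.round(pa[-1],2),info if not ok else '')
E
time timeout 400 python3 s1.py
```

```text
goal sols 37
[-0.56  1.05 -0.68  2.51  1.97  1.81  1.45]
[-0.59  1.03 -0.63  2.52  1.97  1.77  1.43]
[-0.69  0.99 -0.48  2.52  1.99  1.66  1.36]
[-0.75  0.98 -0.39  2.53  2.    1.6   1.32]
[-0.88  0.96 -0.19  2.54  2.04  1.46  1.22]
[-1.09  0.98  0.12  2.55  2.14  1.27  1.06]
[-1.14  0.99  0.2   2.55  2.18  1.21  1.02]
[-1.23  1.02  0.35  2.56  2.25  1.13  0.92]
[-1.24  1.02  0.35  2.56  2.25  1.13  0.92]
[-1.24  1.03  0.36  2.56  2.25  1.12  0.91]
(0, -650, 450) False 15 [ 0.2  -0.35  1.29  1.9  -0.82  1.05 -0.04] (array([  91.21875239, -535.33593297,  624.86192723]), np.float64(43.63371529907981), np.float64(0.15821436917888976))
(0, -650, 800) False 13 [ 0.11 -0.35  1.29  1.41 -0.7   1.3  -0.44] (array([  58.64062653, -576.28738548,  862.41123893]), np.float64(47.984632605727505), np.float64(0.17329222805423977))
(150, -650, 450) False 15 [-0.01 -0.35  1.29  1.98 -0.85  0.8  -0.06] (array([ 195.96783278, -558.94324089,  588.86094221]), np.float64(48.23637982045745), np.float64(0.16774828347819598))
(150, -650, 800) False 13 [-0.09 -0.35  1.29  1.48 -0.65  1.08 -0.5 ] (array([ 170.
[... 4593 characters left out ...]
4 ,  -51.48415116, 1154.04933857]), np.float64(56.26132529786644), np.float64(0.12991467208702193))
(300, 650, 800) False 3 [-0.44  0.09  1.14  0.11 -0.62  1.86 -1.68] (array([ 396.67383752,  -36.01023606, 1182.26883846]), np.float64(47.56099198799564), np.float64(0.08833521891964097))
(450, 650, 450) False 3 [-0.44  0.08  0.87  0.16 -0.34  1.86 -1.68] (array([ 414.64392408,  -51.48415116, 1154.04933857]), np.float64(51.062457329730556), np.float64(0.1278422498572643))
(450, 650, 800) False 3 [-0.44  0.12  1.29  0.11 -0.77  1.86 -1.68] (array([ 415.75313431,  -29.47680524, 1178.62818285]), np.float64(43.96059857984315), np.float64(0.0939057206289013))
real	0m6.664s
user	0m7.162s
sys	0m0.060s
```

```bash
sed -i 's/SP\*1.6/0.5/g' plan.py; cat > s2.py <<'E'
from plan import *; from h import manip
s=manip.get_state(); R=Rn.from_quat(s['tool_rot']).as_matrix(); q=np.array(s['joints']);p=np.array(s['position'])
G=np.array([636.5,233,74.3]); pre=G+(19-120)*R[:,2]; np.save('R0.npy',R)
for y in (200,450,650,800):
  for x in (0,200,400):
    for z in (300,600,900):
      pa,ok,info=follow(q,p,[(x,y,z),(pre[0]*.8,pre[1]+100,300),pre],R,30)
      pa=np.array(pa); d=np.abs(np.diff(pa,axis=0))
      if ok or len(pa)>35: print((x,y,z),ok,len(pa),pa[-1].round(2),'maxstep',d.max().round(2),'cost',(d/SP).max(1).clip(.75).sum().round(),info)
E
timeout 500 python3 s2.py
```

```text
(400, 800, 900) False 42 [-1.94  0.71  1.29  0.99  0.25  1.32 -2.63] maxstep 0.5 cost 44.0 (array([409.54816294, 677.7653756 , 738.46153846]), np.float64(22.066966829011303), np.float64(0.16683024545789985))
```

```bash
cat > s2.py <<'E'
from plan import *; from h import manip
s=manip.get_state(); R0=Rn.from_quat(s['tool_rot']).as_matrix(); q=np.array(s['joints']);p=np.array(s['position'])
for k in range(1,28):
    R=R0@Rz(-.12*k); q,e,r=ik(p,R,q,.05)
R=R0@Rz(-3.24); q,e,r=ik(p,R,q,.05); print('turned',q.round(2),e,r); np.save('R1.npy',R)
G=np.array([636.5,233,74.3]); pre=G+(19-120)*R[:,2]
for y in (200,450,650,800):
  for x in (0,200,400):
    for z in (300,600,900):
      pa,ok,info=follow(q,p,[(x,y,z),(pre[0]*.8,pre[1]+100,300),pre],R,30)
      pa=np.array(pa); d=np.abs(np.diff(pa,axis=0))
      if ok or len(pa)>30: print((x,y,z),ok,len(pa),pa[-1].round(2),'maxstep',d.max().round(2),'cost',(d/SP).max(1).clip(.75).sum().round(),info)
E
timeout 500 python3 s2.py
```

```text
turned [ 0.05  0.11  1.06  0.11 -0.95  1.8   1.66] 0.015804620057100503 5.521235268851033e-05
(400, 200, 600) True 45 [-0.83  0.96 -0.27  2.53  2.03  1.51 -1.78] maxstep 0.5 cost 45.0 (np.float64(0.010424782036778624), np.float64(5.2795156294599474e-05))
(400, 200, 900) True 46 [-0.83  0.96 -0.27  2.53  2.03  1.52 -1.78] maxstep 0.5 cost 42.0 (np.float64(0.010398078843576679), np.float64(5.2641662651203196e-05))
(200, 450, 300) True 56 [-0.92  0.96 -0.14  2.54  2.06  1.43 -1.84] maxstep 0.5 cost 55.0 (np.float64(0.01134873133893712), np.float64(5.793573696276932e-05))
(400, 450, 300) True 50 [-0.81  0.97 -0.3   2.53  2.02  1.54 -1.77] maxstep 0.5 cost 48.0 (np.float64(0.010190852411173106), np.float64(5.143755277765797e-05))
(400, 450, 600) True 49 [-0.81  0.97 -0.3   2.53  2.02  1.54 -1.77] maxstep 0.5 cost 45.0 (np.float64(0.010210779982008401), np.float64(5.155441279480104e-05))
(400, 650, 300) True 61 [-0.75  0.97 -0.38  2.53  2.01  1.59 -1.73] maxstep 0.5 cost 54.0 (np.float64(0.00969834948529293), np.float64(4.845538481189665e-05))
(400, 800, 300) True 70 [-0.81  0.97 -0.29  2.53  2.02  1.53 -1.77] maxstep 0.5 cost 60.0 (np.float64(0.010239466205604774), np.float64(5.172221520812208e-05))
(400, 800, 900) True 69 [-1.22  1.02  0.32  2.56  2.23  1.15 -2.1 ] maxstep 0.5 cost 63.0 (np.float64(0.0155274575549396), np.float64(7.959414613822732e-05))
```

>>> arm_command(
  targets=[
    [[0.0854, 0, 0, 0, -0.147], [0.0854, 0, 0, 0, -0.147], [0.0854, 0, 0, 0, -0.147], [0.0854, 0, 0, 0, -0.147], [0.0854, 0, 0, 0, -0.147], [0.0854, 0, 0, 0, -0.147], [0.0854, 0, 0, 0, -0.147], [0.0854, 0, 0, 0, -0.147], [0.0854, 0, 0, 0, -0.147], [0.0854, 0, 0, 0, -0.147]],
  ],
)

```text
time: 10.05
position: [411.1, -134.3, 1236.2]
tool_rot: [0.679, 0.484, 0.401, 0.38]
contact_force: [0.5, 0.8, 0.7]
grip_width: 85.4
grip_force: 0.0
```

>>> arm_command(
  targets=[
    [[0.0854, 0, 0, 0, -0.147], [0.0854, 0, 0, 0, -0.147], [0.0854, 0, 0, 0, -0.147], [0.0854, 0, 0, 0, -0.147], [0.0854, 0, 0, 0, -0.147], [0.0854, 0, 0, 0, -0.147], [0.0854, 0, 0, 0, -0.147], [0.0854, 0, 0, 0, -0.147], [0.0854, 0, 0, 0, -0.147], [0.0854, 0, 0, 0, -0.147]],
  ],
)

```text
time: 11.05
position: [411.1, -134.3, 1236.2]
tool_rot: [0.18, 0.814, 0.042, 0.551]
contact_force: [-0.6, -0.1, -0.4]
grip_width: 85.2
grip_force: 0.0
```

```bash
cat > s3.py <<'E'
from plan import *; from h import st; import sys
s,R=st(); q=np.array(s['joints']);p=np.array(s['position'])
print('model err',(FK(q,v)[0]-p).round(1))
G=np.array([636.5,233,74.3]); pre=G+(19-120)*R[:,2]
w=[(400,450,600),(pre[0]*.8,pre[1]+100,300),pre]
pa,ok,info=follow(q,p,w,R,40); print(ok,info)
for k,x in enumerate(pa[::2]): print(k*2,FK(x,v)[0].round(),x.round(2))
c=p
for x in w: print('shift in tool axes (mm)',(R.T@(np.array(x)-c)).round(), 'to',np.round(x)); c=np.array(x)
E
python3 s3.py
```

```text
t 11.05 p [ 411. -134. 1236.] az -18 tilt 67.0 dir -8.0 j [ 0.054  0.113  1.154  0.112 -1.045  1.804  1.367]
X [-0.329  0.339 -0.881] Y [0.246 0.932 0.267] Z [ 0.912 -0.129 -0.39 ]
model err [ 0.  -0.1 -0. ]
False (array([ 409.55367599,  -54.61290573, 1149.4358029 ]), np.float64(41.97470295674769), np.float64(0.1416342831784879))
0 [ 411. -134. 1236.] [ 0.05  0.11  1.15  0.11 -1.04  1.8   1.37]
2 [ 416.  -84. 1205.] [-0.95  0.03  1.29  0.23 -0.21  1.83  1.29]
shift in tool axes (mm) [762. 372. 163.] to [400 450 600]
shift in tool axes (mm) [ 217. -168.  163.] to [436. 346. 300.]
shift in tool axes (mm) [  94. -116.  185.] to [544. 246. 114.]
```

>>> arm_command(
  targets=[
    [[0.0854, 0, 0, 0, -0.14], [0.0854, 0, 0, 0, -0.14], [0.0854, 0, 0, 0, 0]],
  ],
)

```text
time: 11.35
position: [411.0, -134.2, 1236.2]
tool_rot: [0.066, 0.831, -0.034, 0.551]
contact_force: [-0.1, 0.3, 0.4]
grip_width: 85.2
grip_force: 0.0
```

```bash
sed -i 's/R,40)/R,20)/; s/pa\[::2\]/pa[::4]/; s/k\*2,/k*4,/' s3.py; python3 s3.py
```

```text
t 11.35 p [ 411. -134. 1236.] az -18 tilt 67.0 dir -8.0 j [ 0.054  0.113  1.154  0.112 -1.045  1.804  1.643]
X [-0.384  0.072 -0.921] Y [0.147 0.989 0.016] Z [ 0.912 -0.129 -0.39 ]
model err [ 0.  -0.1 -0. ]
True (np.float64(0.00658815982209071), np.float64(3.302401770352897e-05))
0 [ 411. -134. 1236.] [ 0.05  0.11  1.15  0.11 -1.04  1.8   1.64]
4 [ 417.  -85. 1183.] [-1.01 -0.21  0.29  0.62  0.79  1.67  1.27]
8 [ 409.  -28. 1121.] [-0.93 -0.3   0.07  0.97  0.9   1.56  1.01]
12 [ 408.   25. 1063.] [-0.91 -0.33 -0.03  1.18  0.94  1.51  0.83]
16 [ 407.   78. 1005.] [-0.89 -0.33 -0.11  1.34  0.97  1.47  0.66]
20 [406. 131. 947.] [-0.88 -0.31 -0.19  1.48  1.    1.44  0.49]
24 [405. 184. 889.] [-0.88 -0.28 -0.27  1.59  1.04  1.42  0.32]
28 [404. 238. 831.] [-0.89 -0.22 -0.34  1.68  1.08  1.43  0.14]
32 [403. 291. 774.] [-0.91 -0.14 -0.41  1.76  1.12  1.45 -0.03]
36 [402. 344. 716.] [-0.95 -0.04 -0.47  1.81  1.16  1.48 -0.2 ]
40 [401. 397. 658.] [-1.    0.07 -0.5   1.84  1.2   1.51 -0.35]
44 [400. 450. 600.] [-1.05  0.19 -0.52  1.85  1.24  1.55 -0.49]
48 [409. 424. 525.] [-1.03  0.23 -0.51  2.01  1.28  1.48 -0.66]
52 [418. 398. 450.] [-1.02  0.29 -0.51  2.15  1.34  1.43 -0.86]
56 [427. 372. 375.] [-1.02  0.38 -0.49  2.28  1.41  1.4  -1.07]
60 [436. 346. 300.] [-1.02  0.52 -0.48  2.4   1.51  1.41 -1.31]
64 [472. 313. 238.] [-0.95  0.65 -0.44  2.47  1.67  1.42 -1.49]
68 [508. 279. 176.] [-0.87  0.81 -0.39  2.52  1.85  1.48 -1.65]
72 [544. 246. 114.] [-0.78  0.97 -0.33  2.53  2.01  1.56 -1.77]
shift in tool axes (mm) [632. 566. 163.] to [400 450 600]
shift in tool axes (mm) [ 255. -103.  163.] to [436. 346. 300.]
shift in tool axes (mm) [123. -86. 185.] to [544. 246. 114.]
```

>>> arm_command(
  targets=[
    [[0.0854, 0.011, 0.01, 0.003, 0], [0.0854, 0.011, 0.01, 0.003, 0], [0.0854, 0.011, 0.01, 0.003, 0], [0.0854, 0.011, 0.01, 0.003, 0], [0.0854, 0.011, 0.01, 0.003, 0], [0.0854, 0.011, 0.01, 0.003, 0], [0.0854, 0.014, 0.013, 0.004, 0], [0.0854, 0.014, 0.013, 0.004, 0], [0.0854, 0.014, 0.013, 0.004, 0], [0.0854, 0.014, 0.013, 0.004, 0]],
  ],
)

```text
time: 12.35
position: [414.2, -55.6, 1225.2]
tool_rot: [0.07, 0.841, -0.029, 0.536]
contact_force: [0.3, -0.4, -0.1]
grip_width: 85.4
grip_force: 0.0
```

```bash
sed -i 's/pa\[::4\]/pa[::16]/; s/k\*4,/k*16,/' s3.py; python3 s3.py
```

```text
t 12.35 p [ 414.  -56. 1225.] az -8 tilt 64.9 dir -7.9 j [-1.425  0.004  1.289  0.201  0.254  1.815  1.482]
X [-0.416  0.087 -0.905] Y [0.15  0.988 0.027] Z [ 0.897 -0.124 -0.424]
model err [-0.8 -0.6  0.1]
False (array([ 412.47864464,    6.0702658 , 1148.99965443]), np.float64(40.40790870637353), np.float64(0.10577858582600733))
0 [ 413.  -56. 1225.] [-1.43  0.    1.29  0.2   0.25  1.81  1.48]
shift in tool axes (mm) [616. 481. 190.] to [400 450 600]
shift in tool axes (mm) [ 247. -106.  173.] to [437. 346. 300.]
shift in tool axes (mm) [111. -87. 188.] to [546. 246. 117.]
```

```bash
cat > s4.py <<'E'
from plan import *; from h import st
s,R=st(); q=np.array(s['joints']);p=np.array(s['position'])
for w1 in [(360,-40,1100),(300,-50,1150),(420,100,1050),(400,-60,1050),(450,0,1000)]:
  for stp in (10,20):
    pa,ok,info=follow(q,p,[w1,(400,450,600)],R,stp); n=int(np.linalg.norm(np.array(w1)-p)/stp)
    print(w1,stp,ok,info,len(pa),'q at w1',pa[min(n,len(pa)-1)].round(2),(R.T@(np.array(w1)-p)).round())
E
python3 s4.py
```

```text
t 12.35 p [ 414.  -56. 1225.] az -8 tilt 64.9 dir -7.9 j [-1.425  0.004  1.289  0.201  0.254  1.815  1.482]
X [-0.416  0.087 -0.905] Y [0.15  0.988 0.027] Z [ 0.897 -0.124 -0.424]
(360, -40, 1100) 10 False (array([ 387.10589487,  -47.79332086, 1162.62480322]), np.float64(46.20824857153284), np.float64(0.08033216495787834)) 8 q at w1 [-1.28  0.02  1.29  0.23  0.09  1.86  1.49] [137.   4.   3.]
(360, -40, 1100) 20 False (array([ 383.23362417,  -46.67998931, 1153.67840276]), np.float64(54.378264746311885), np.float64(0.08943454384925184)) 5 q at w1 [-1.28  0.02  1.29  0.24  0.09  1.86  1.49] [137.   4.   3.]
(300, -50, 1150) 10 False (array([ 365.26387985,  -53.1923667 , 1192.9997751 ]), np.float64(41.88754209673158), np.float64(0.03139167464770375)) 7 q at w1 [-1.14  0.02  1.29  0.16 -0.05  1.86  1.52] [116. -14. -71.]
(300, -50, 1150) 20 False (array([ 365.26387985,  -53.1923667 , 1192.9997751 ]), np.float64(41.89062113945091), np.float64(0.03134688537641694)) 4 q at w1 [-1.14  0.02  1.29  0.16 -0.05  1.86  1.52] [116. -14. -71.]
(420, 100, 1050) 10 True (np.float64(0.0013306892676481
[... 250 characters left out ...]
4  1.79  0.69] [170. 150.  60.]
(400, -60, 1050) 10 True (np.float64(0.0015559093189781194), np.float64(8.631056558286176e-06)) 88 q at w1 [-0.32 -0.35 -0.01  1.15  0.44  1.28  1.19] [164. -11.  62.]
(400, -60, 1050) 20 True (np.float64(0.003152394732093073), np.float64(1.7495270651315217e-05)) 45 q at w1 [-0.53 -0.35  0.04  1.12  0.59  1.36  1.11] [164. -11.  62.]
(450, 0, 1000) 10 True (np.float64(0.001979589489587457), np.float64(1.0812728338799385e-05)) 86 q at w1 [-0.82 -0.35  0.07  1.3   0.82  1.34  0.85] [194.  54. 121.]
(450, 0, 1000) 20 True (np.float64(0.0038731640996288014), np.float64(2.1227993171899816e-05)) 44 q at w1 [-0.88 -0.35  0.09  1.27  0.85  1.38  0.85] [194.  54. 121.]
```

Head for (420,100,1050): shift (170,150,60), first in small rows.

>>> arm_command(
  targets=[
    [[0.0854, 0.008, 0.007, 0.003, 0], [0.0854, 0.008, 0.007, 0.003, 0], [0.0854, 0.008, 0.007, 0.003, 0], [0.0854, 0.008, 0.007, 0.003, 0], [0.0854, 0.014, 0.012, 0.005, 0], [0.0854, 0.014, 0.012, 0.005, 0], [0.0854, 0.014, 0.012, 0.005, 0], [0.0854, 0.014, 0.012, 0.005, 0]],
  ],
)

```text
time: 13.15
position: [439.9, -0.9, 1183.2]
tool_rot: [0.075, 0.858, -0.026, 0.507]
contact_force: [2.6, -0.8, -0.5]
grip_width: 85.3
grip_force: 0.0
```

```bash
python3 s3.py
```

```text
t 13.15 p [ 4.400e+02 -1.000e+00  1.183e+03] az 0 tilt 61.0 dir -7.9 j [-1.519 -0.083  0.604  0.422  0.949  1.845  1.241]
X [-0.475  0.102 -0.874] Y [0.154 0.988 0.031] Z [ 0.866 -0.12  -0.485]
model err [-0.9 -0.7  0.3]
True (np.float64(0.009433913776067133), np.float64(4.913742429278815e-05))
0 [ 439.   -2. 1184.] [-1.52 -0.08  0.6   0.42  0.95  1.85  1.24]
16 [423. 194. 931.] [-1.49 -0.24  0.15  1.39  1.11  1.68  0.37]
32 [405. 389. 679.] [-1.53  0.01  0.11  1.78  1.08  1.45 -0.22]
48 [425. 382. 406.] [-1.47  0.26  0.12  2.22  1.27  1.11 -0.85]
64 [531. 262. 153.] [-1.08  0.78  0.08  2.53  2.08  1.09 -1.8 ]
shift in tool axes (mm) [575. 421. 194.] to [400 450 600]
shift in tool axes (mm) [ 233. -107.  192.] to [439. 345. 300.]
shift in tool axes (mm) [ 92. -87. 193.] to [549. 245. 123.]
```

>>> arm_command(
  targets=[
    [[0.0854, 0.016, 0.012, 0.005, 0], [0.0854, 0.016, 0.012, 0.005, 0], [0.0854, 0.016, 0.012, 0.005, 0], [0.0854, 0.02, 0.015, 0.007, 0], [0.0854, 0.02, 0.015, 0.007, 0], [0.0854, 0.028, 0.02, 0.009, 0], [0.0854, 0.028, 0.02, 0.009, 0], [0.0854, 0.032, 0.023, 0.01, 0], [0.0854, 0.032, 0.023, 0.01, 0], [0.0854, 0.032, 0.023, 0.01, 0]],
  ],
)

```text
time: 14.15
position: [418.8, 185.9, 939.0]
tool_rot: [0.075, 0.859, -0.026, 0.506]
contact_force: [0.2, 0.7, 0.6]
grip_width: 85.6
grip_force: 0.0
```

```bash
python3 s3.py
```

```text
t 14.15 p [419. 186. 939.] az 24 tilt 60.9 dir -7.9 j [-1.486 -0.244  0.139  1.376  1.107  1.7    0.393]
X [-0.476  0.102 -0.873] Y [0.155 0.987 0.031] Z [ 0.866 -0.12  -0.486]
model err [-0.4 -0.7  1. ]
True (np.float64(0.009414146203256271), np.float64(4.9057835015253856e-05))
0 [418. 185. 940.] [-1.49 -0.24  0.14  1.38  1.11  1.7   0.39]
16 [405. 378. 692.] [-1.52 -0.01  0.1   1.76  1.07  1.47 -0.19]
32 [423. 388. 424.] [-1.47  0.24  0.11  2.18  1.24  1.13 -0.8 ]
48 [522. 270. 168.] [-1.11  0.74  0.08  2.52  2.02  1.06 -1.75]
shift in tool axes (mm) [332. 247. 117.] to [400 450 600]
shift in tool axes (mm) [ 233. -107.  192.] to [439. 345. 300.]
shift in tool axes (mm) [ 92. -87. 193.] to [549. 245. 123.]
```

>>> arm_command(
  targets=[
    [[0.0854, 0.033, 0.025, 0.012, 0], [0.0854, 0.033, 0.025, 0.012, 0], [0.0854, 0.033, 0.025, 0.012, 0], [0.0854, 0.033, 0.025, 0.012, 0], [0.0854, 0.033, 0.025, 0.012, 0], [0.0854, 0.033, 0.025, 0.012, 0], [0.0854, 0.033, 0.025, 0.012, 0], [0.0854, 0.033, 0.025, 0.012, 0], [0.0854, 0.033, 0.025, 0.012, 0], [0.0854, 0.033, 0.025, 0.012, 0]],
  ],
)

```text
time: 15.15
position: [403.6, 450.8, 598.7]
tool_rot: [0.075, 0.859, -0.026, 0.506]
contact_force: [0.8, 0.1, -0.4]
grip_width: 85.4
grip_force: 0.0
```

>>> arm_command(
  targets=[
    [[0.0854, 0.029, -0.013, 0.024, 0], [0.0854, 0.029, -0.013, 0.024, 0], [0.0854, 0.029, -0.013, 0.024, 0], [0.0854, 0.029, -0.013, 0.024, 0], [0.0854, 0.029, -0.013, 0.024, 0], [0.0854, 0.029, -0.013, 0.024, 0], [0.0854, 0.029, -0.013, 0.024, 0], [0.0854, 0.029, -0.013, 0.024, 0], [0.0854, 0, 0, 0, 0]],
  ],
)

```text
time: 16.05
position: [442.8, 343.9, 297.9]
tool_rot: [0.073, 0.86, -0.03, 0.505]
contact_force: [-0.1, 0.5, 0.1]
grip_width: 85.6
grip_force: 0.0
```

```bash
cat > s5.py <<'E'
from plan import *; from h import st
s,R=st(); q=np.array(s['joints']);p=np.array(s['position'])
G=np.array([636.5,233,74.3])
# turn about tool z making the closing axis level
d=np.arctan2(R[2,1],R[2,0]) ; d=(d+np.pi/2)%np.pi-np.pi/2; print('turn for level y',round(d,3),'Y az',np.degrees(np.arctan2(R[1,1],R[0,1])))
for off in (120,0):
    t=G+(19-off)*R[:,2]; pa,ok,info=follow(q,p,[t],R,20); print(off,'TCP',t.round(),'shift',(R.T@(t-p)).round(),ok,pa[-1].round(2))
E
python3 s5.py
```

```text
t 16.05 p [443. 344. 298.] az 38 tilt 60.7 dir -8.3 j [-1.414  0.426  0.141  2.384  1.496  0.991 -1.205]
X [-0.48   0.096 -0.872] Y [0.157 0.987 0.022] Z [ 0.863 -0.126 -0.489]
turn for level y -0.025 Y az 80.98270683548293
120 TCP [549. 246. 124.] shift [ 92. -84. 189.] True [-1.02  0.85  0.08  2.52  2.16  1.12 -1.85]
0 TCP [653. 231.  65.] shift [ 92. -84. 309.] True [-0.83  0.96  0.12  2.36  2.34  1.1  -1.82]
```

>>> arm_command(
  targets=[
    [[0.0854, 0.015, -0.014, 0.0315, -0.025], [0.0854, 0.015, -0.014, 0.0315, 0], [0.0854, 0.015, -0.014, 0.0315, 0], [0.0854, 0.015, -0.014, 0.0315, 0], [0.0854, 0.015, -0.014, 0.0315, 0], [0.0854, 0.015, -0.014, 0.0315, 0], [0.0854, 0, 0, 0, 0]],
  ],
)

```text
time: 16.75
position: [553.7, 245.5, 128.5]
tool_rot: [0.064, 0.86, -0.036, 0.506]
contact_force: [0.0, 0.1, -0.3]
grip_width: 85.4
grip_force: 0.0
```

```bash
python3 s5.py; python3 - <<'E'
from h import *
i,w=cloud('wrist'); save(i,'wrist2.png'); np.savez('w2.npz',i=i,w=w)
w=np.nan_to_num(w,nan=-9e3); hsv=cv2.cvtColor(i,cv2.COLOR_RGB2HSV); H,S,V=[hsv[...,k].astype(int) for k in range(3)]
m=(abs(H-108)<15)&(S>120)&(V>60)&(abs(w[...,0]-640)<80)&(abs(w[...,1]-235)<60)&(w[...,2]>30)
p=w[m]; print(m.sum()); u=np.array([.990,-.142]); n=np.array([.142,.990])
U=p[:,:2]@u; N=p[:,:2]@n
for u0 in range(540,640,15):
    q=abs(U-u0)<6
    if q.sum()>20: print(u0,'n edges',np.percentile(N[q],[1,99]).round(1),'mid',np.percentile(N[q],[1,99]).mean().round(1),'z-u ridge',np.median((p[q,2]-U[q])[p[q,2]>np.percentile(p[q,2],80)]).round(1))
print('plan n',np.array([636.5,233])@n,'plan u0',np.array([608.5,237.2])@u)
E
```

```text
t 16.75 p [554. 245. 129.] az 24 tilt 60.9 dir -8.3 j [-1.032  0.838  0.115  2.515  2.17   1.097 -1.828]
X [-0.48   0.075 -0.874] Y [0.146 0.989 0.004] Z [ 0.865 -0.126 -0.486]
turn for level y -0.004 Y az 81.57703031242731
120 TCP [549. 246. 123.] shift [ 7. -0. -1.] True [-1.04  0.85  0.11  2.53  2.17  1.11 -1.85]
0 TCP [653. 231.  65.] shift [  7.  -0. 119.] True [-0.86  0.96  0.15  2.36  2.35  1.09 -1.82]
10557
540 n edges [310.  335.1] mid 322.6 z-u ridge -474.9
555 n edges [294.4 351.6] mid 323.0 z-u ridge -476.2
570 n edges [291.4 354.4] mid 322.9 z-u ridge -476.3
585 n edges [292.4 354.1] mid 323.2 z-u ridge -476.2
600 n edges [293.3 354. ] mid 323.6 z-u ridge -476.3
615 n edges [292.8 354.6] mid 323.7 z-u ridge -476.6
plan n 321.053 plan u0 568.7325999999999
```

View pics/wrist2.png

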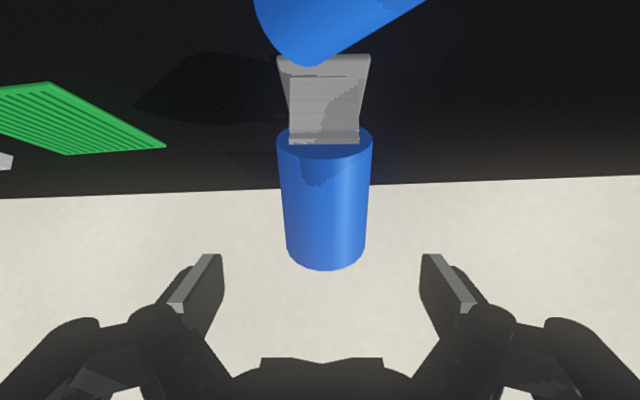

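The cup (centre (325,195)) lies midway between the fingers (220 and 422), so it lines up with the grasp. Advance and close.

>>> arm_command(
  targets=[
    [[0.0854, 0.007, 0.001, 0.02, 0], [0.0854, 0, 0, 0.02, 0], [0.0854, 0, 0, 0.02, 0], [0.0854, 0, 0, 0.02, 0], [0.0854, 0, 0, 0.02, 0], [0.0854, 0, 0, 0.018, 0], [0.0854, 0, 0, 0, 0]],
  ],
  force=40,
)

```text
time: 17.5
position: [652.5, 234.0, 67.1]
tool_rot: [0.064, 0.859, -0.034, 0.506]
contact_force: [-0.4, -0.4, 0.5]
grip_width: 85.4
grip_force: 0.0
```

>>> arm_command(
  targets=[
    [[0.05, 0, 0, 0, 0], [0.05, 0, 0, 0, 0], [0.05, 0, 0, 0, 0], [0.05, 0, 0, 0, 0], [0.05, 0, 0, 0, 0], [0.05, 0, 0, 0, 0]],
  ],
  force=40,
)

```text
time: 18.1
position: [649.5, 233.9, 67.5]
tool_rot: [0.063, 0.86, -0.034, 0.505]
contact_force: [-5.4, -2.7, 3.8]
grip_width: 65.1
grip_force: 45.5
```

```bash
cat > s6.py <<'E'
from plan import *; from h import st
s,R=st(); q=np.array(s['joints']);p=np.array(s['position'])
# cup in tool frame (from measured holder pose)
u=np.array([.990,-.142,0]);a=.7071*u+np.array([0,0,.7071]); o=np.array([569*.990+323*.142,-569*.142+323*.990,46])
np.savez('cup.npz',a=R.T@a,o=R.T@(o-p)); print('cup in tool: axis',(R.T@a).round(3),'origin',(R.T@(o-p)).round(1))
at=R.T@a; R2=R@Rz(np.pi); print('after half turn axis',(R2@at).round(3),'j7 now',q[6])
# carrying path
print('up in tool',R.T[:,2].round(3),'tray dir')
E
python3 s6.py
```

```text
t 18.1 p [650. 234.  68.] az 20 tilt 60.9 dir -8.1 j [-0.866  0.958  0.15   2.363  2.347  1.084 -1.816]
X [-0.481  0.073 -0.874] Y [0.142 0.99  0.004] Z [ 0.865 -0.122 -0.487]
cup in tool: axis [-0.962  0.003  0.274] origin [ 38.6  -0.8 -25.1]
after half turn axis [-0.227  0.033 -0.973] j7 now -1.8159655140429454
up in tool [-0.874  0.004 -0.487] tray dir
```

```bash
cat > s7.py <<'E'
from plan import *; from h import st
import sys
s,R=st(); q=np.array(s['joints']);p=np.array(s['position'])
c=np.load('cup.npz');a_t=c['a']; m_t=c['o']+95*a_t
T=np.array([636,-254]); d=-.148; N=21
def pose(th,rim,off):
    Rt=R@Rz(th); a=Rt@a_t; mz=rim+33*np.sqrt(1-a[2]**2)
    return np.array([T[0],T[1]+off,mz])-Rt@m_t,Rt,a
rows=[]
# 12 rows of turn done in the air first; then 9.3 rows at the floor
ths=[d*k for k in range(12,22)]+[-np.pi]
rims=[60,45,32,22,15,11,9,8,8,8,8]; offs=[-30,-30,-30,-29,-27,-24,-20,-15,-10,-4,0]
start,_,_=pose(ths[0],rims[0],offs[0])
print('turned-air TCP',start.round())
# transit sim: up 130, across, turning while crossing
wps=[p+[0,0,130],[ (p[0]+start[0])/2,0,220],[start[0],start[1],start[2]+60]]
pa,ok,info=follow(q,p,wps,R,30); print('transit',ok,info); 
for x in pa[::6]: print(FK(x,v)[0].round(),x.round(2))
x=pa[-1]
for k in range(1,13): x,e,r=ik(np.array(wps[-1]),R@Rz(d*k),x,.05)
print('turned',x.round(2),e,r)
prev=np.array(wps[-1]);Rp=R@Rz(d*12)
for th,rm,of in zip(ths,rims,offs):
    P,Rt,a=pose(th,rm,of); x0=x; x,e,r=ik(P,Rt,x,.05); F=frames(x); el=F[0]@v[:3]+F[2]@v[3:6]; wr=el+F[4]@v[6:9]
    print('th',round(th,2),'a_z',a[2].round(2),'TCP',P.round(),'shift tool',(Rp.T@(P-prev)).round(),'dj/cap',(np.abs(x-x0)/SP).max().round(2),round(e,1),'elbow',el.round(),'wrist',wr.round())
    prev=P;Rp=Rt
E
python3 s7.py
```

```text
t 18.1 p [650. 234.  68.] az 20 tilt 60.9 dir -8.1 j [-0.866  0.958  0.15   2.363  2.347  1.084 -1.816]
X [-0.481  0.073 -0.874] Y [0.142 0.99  0.004] Z [ 0.865 -0.122 -0.487]
turned-air TCP [ 633. -336.  101.]
transit True (np.float64(0.009473831005781275), np.float64(6.194731985987565e-05))
[650. 236.  68.] [-0.87  0.96  0.15  2.36  2.35  1.08 -1.82]
[649. 205. 200.] [-0.87  0.67  0.23  2.4   2.33  0.9  -1.62]
[642.  29. 217.] [-0.45  0.61  0.17  2.56  2.74  1.04 -1.69]
[ 638. -140.  195.] [ 0.34  0.67 -0.32  2.54  2.99  1.13 -1.36]
[ 633. -308.  166.] [ 0.71  0.73 -0.26  2.39  3.42  0.97 -1.4 ]
turned [ 0.39  0.77  0.29  2.37  3.69  1.14 -0.  ] 0.006195072232680172 4.727657395515707e-05
th -1.78 a_z -0.3 TCP [ 633. -336.  101.] shift tool [-10.  51.  29.] dj/cap 0.86 0.0 elbow [ 443. -249.  689.] wrist [ 349. -297.  259.]
th -1.92 a_z -0.42 TCP [ 637. -334.   91.] shift tool [-3.  6.  8.] dj/cap 0.55 0.0 elbow [ 462. -237.  674.] wrist [ 353. -295.  249.]
th -2.07 a_z -0.54 TCP [ 641. -332.   82.] shift tool [-5.  5.  7.] dj/cap 0.54 0.0 elbow [ 481. -223.  660.] wrist [ 357. -293
[... 395 characters left out ...]
t [ 368. -273.  226.]
th -2.66 a_z -0.88 TCP [ 654. -302.   66.] shift tool [-7. -8.  2.] dj/cap 0.5 0.0 elbow [ 543. -139.  613.] wrist [ 371. -263.  224.]
th -2.81 a_z -0.93 TCP [ 657. -290.   64.] shift tool [ -7. -10.   2.] dj/cap 0.49 0.0 elbow [ 556. -111.  601.] wrist [ 373. -251.  222.]
th -2.96 a_z -0.96 TCP [ 659. -278.   63.] shift tool [ -5. -11.   1.] dj/cap 0.48 0.0 elbow [568. -83. 589.] wrist [ 375. -239.  221.]
th -3.11 a_z -0.97 TCP [ 660. -264.   62.] shift tool [ -3. -13.   0.] dj/cap 0.47 0.0 elbow [578. -52. 575.] wrist [ 377. -225.  220.]
th -3.14 a_z -0.97 TCP [ 661. -258.   62.] shift tool [-1. -6. -0.] dj/cap 0.11 0.0 elbow [580. -43. 572.] wrist [ 377. -219.  220.]
```

>>> arm_command(
  targets=[
    [[0.05, -0.02, 0, -0.011, 0], [0.05, -0.032, 0, -0.018, 0], [0.05, -0.032, 0, -0.018, 0], [0.05, -0.03, 0, -0.017, 0], [0.05, -0.006, -0.038, 0.0067, 0], [0.05, -0.006, -0.038, 0.0067, 0], [0.05, -0.006, -0.038, 0.0067, 0], [0.05, -0.006, -0.038, 0.0067, 0], [0.05, -0.006, -0.038, 0.0067, 0], [0.05, -0.006, -0.038, 0.0067, 0]],
  ],
)

```text
time: 19.1
position: [669.2, 0.4, 208.4]
tool_rot: [0.062, 0.86, -0.033, 0.505]
contact_force: [1.0, 0.1, -1.6]
grip_width: 65.3
grip_force: 46.2
```

```bash
python3 - <<'E'
from h import *; st()
i,w=cloud('top'); save(i[90:290,120:520],'top2.png')
E
```

```text
t 19.1 p [669.   0. 208.] az 0 tilt 60.8 dir -7.9 j [-0.403  0.641  0.233  2.513  2.867  1.018 -1.73 ]
X [-0.482  0.073 -0.873] Y [0.14  0.99  0.006] Z [ 0.865 -0.119 -0.487]
```

View pics/top2.png

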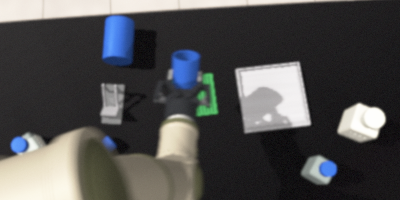

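The cup is in the grip at crop (186,68), and the holder at (112,100) is empty. Carry it to the tray.

>>> arm_command(
  targets=[
    [[0.05, 0.0045, -0.042, 0.004, 0], [0.05, 0.0045, -0.042, 0.004, 0], [0.05, 0.0045, -0.042, 0.004, 0], [0.05, 0.0045, -0.042, 0.004, 0], [0.05, 0.0045, -0.042, 0.004, 0], [0.05, 0.0045, -0.042, 0.004, 0], [0.05, 0.0045, -0.042, 0.004, 0], [0.05, 0.0045, -0.042, 0.004, 0]],
  ],
)

```text
time: 19.95
position: [632.1, -333.9, 159.2]
tool_rot: [0.062, 0.86, -0.033, 0.505]
contact_force: [2.0, -0.3, -1.2]
grip_width: 65.1
grip_force: 46.3
```

>>> arm_command(
  targets=[
    [[0.05, 0, 0, 0, -0.148], [0.05, 0, 0, 0, -0.148], [0.05, 0, 0, 0, -0.148], [0.05, 0, 0, 0, -0.148], [0.05, 0, 0, 0, -0.148], [0.05, 0, 0, 0, -0.148], [0.05, 0, 0, 0, -0.148], [0.05, 0, 0, 0, -0.148], [0.05, 0, 0, 0, -0.148], [0.05, 0, 0, 0, -0.148]],
  ],
)

```text
time: 20.95
position: [632.8, -331.8, 159.6]
tool_rot: [-0.536, 0.675, -0.366, 0.35]
contact_force: [0.5, 0.1, -1.4]
grip_width: 65.0
grip_force: 46.2
```

```bash
cat > s8.py <<'E'
from plan import *; from h import st
s,R=st(); q=np.array(s['joints']);p=np.array(s['position'])
c=np.load('cup.npz');a_t=c['a']; m_t=c['o']+95*a_t
T=np.array([636,-254])
th_tot=None
best=min(np.linspace(-3,0,3001),key=lambda t:(R@Rz(t)@a_t)[2]); print('turn to lowest mouth',best, 'a_z now',(R@a_t).round(2))
n=11; d=best/n
rims=np.interp(np.arange(1,n+1),[0,3,5,7,11],[60,24,13,8,7]); offs=np.interp(np.arange(1,n+1),[1,4,7,n],[-30,-28,-18,0])
P0=p;Rp=R;x=q
def pose(t,rim,off):
    Rt=R@Rz(t);a=Rt@a_t;mz=rim+33*np.sqrt(1-a[2]**2); return np.array([T[0],T[1]+off,mz])-Rt@m_t,Rt,a
m=p+R@m_t; print('mouth now',m.round(),'rim low',(m[2]-33*np.sqrt(1-(R@a_t)[2]**2)).round())
P,_,_=pose(0,60,-30); print('first shift (no turn)',(R.T@(P-p)).round(1)); P0=P; x,_,_=ik(P,R,x,.05)
for k in range(n):
    P,Rt,a=pose(d*(k+1),rims[k],offs[k]); x0=x; x,e,r=ik(P,Rt,x,.05)
    print(k,'az',a[2].round(2),'TCP',P.round(),'shift',(Rp.T@(P-P0)).round(1),'turn',round(d,3),'dj/cap',(abs(x-x0)/SP).max().round(2),round(e,2)); P0=P;Rp=Rt
print(x.round(2))
E
python3 s8.py
```

```text
t 20.95 p [ 633. -332.  160.] az -28 tilt 60.9 dir -7.9 j [ 0.12   0.907  0.725  2.393  3.798  1.377 -0.575]
X [-0.18 -0.98 -0.08] Y [-0.468  0.157 -0.87 ] Z [ 0.865 -0.12  -0.487]
turn to lowest mouth -1.659 a_z now [ 0.41  0.91 -0.06]
mouth now [ 643. -280.  164.] rim low 131.0
first shift (no turn) [10.6 64.5 28.6]
0 az -0.19 TCP [ 629. -336.   83.] shift [0.5 3.  6.1] turn -0.151 dj/cap 0.51 0.01
1 az -0.31 TCP [ 633. -335.   77.] shift [-1.9  3.5  6.3] turn -0.151 dj/cap 0.51 0.01
2 az -0.43 TCP [ 637. -333.   70.] shift [-3.7  3.6  6.5] turn -0.151 dj/cap 0.5 0.01
3 az -0.55 TCP [ 641. -329.   69.] shift [-3.5 -1.9  3.6] turn -0.151 dj/cap 0.48 0.01
4 az -0.65 TCP [ 645. -322.   66.] shift [-7.  -3.2  3.5] turn -0.151 dj/cap 0.47 0.01
5 az -0.75 TCP [ 649. -314.   66.] shift [-6.2 -6.   2.3] turn -0.151 dj/cap 0.46 0.01
6 az -0.83 TCP [ 652. -305.   65.] shift [-6.7 -6.7  2.4] turn -0.151 dj/cap 0.45 0.01
7 az -0.89 TCP [ 655. -294.   65.] shift [-6.  -9.5  1.3] turn -0.151 dj/cap 0.44 0.01
8 az -0.94 TCP [ 657. -282.   63.] shift [ -5.7 -10.4   1.3] turn -0.151 dj/cap 0.43 0.01
9 az -0.96 TCP [ 659. -270.   62.] shift [ -4.8 -11.3   1. ] turn -0.151 dj/cap 0.42 0.01
10 az -0.97 TCP [ 661. -258.   61.] shift [ -2.8 -12.1   0.2] turn -0.151 dj/cap 0.4 0.0
[-0.22  1.45  1.12  2.44  3.55  1.8   0.61]
```

>>> arm_command(
  targets=[
    [[0.05, 0.005, 0.032, 0.014, 0], [0.05, 0.005, 0.032, 0.014, 0], [0.05, 0.001, 0.003, 0.006, -0.149], [0.05, -0.002, 0.0035, 0.006, -0.149], [0.05, -0.0035, 0.0035, 0.0065, -0.149], [0.05, -0.0035, -0.002, 0.0035, -0.149], [0.05, -0.007, -0.003, 0.0035, -0.149], [0.05, -0.006, -0.006, 0.0025, -0.149], [0.05, -0.0065, -0.0065, 0.0025, -0.149], [0.05, -0.006, -0.0095, 0.001, -0.149]],
  ],
)

```text
time: 21.95
position: [654.6, -293.9, 65.9]
tool_rot: [0.823, -0.258, 0.5, -0.084]
contact_force: [-0.0, -0.9, -2.7]
grip_width: 65.2
grip_force: 46.3
```

>>> arm_command(
  targets=[
    [[0.05, -0.0055, -0.0105, 0.001, -0.149], [0.05, -0.005, -0.0115, 0.001, -0.149], [0.05, -0.003, -0.012, 0, -0.149], [0.05, 0, 0, 0, -0.02], [0.05, 0, 0, 0, 0]],
  ],
)

```text
time: 22.45
position: [660.1, -258.1, 63.0]
tool_rot: [0.86, -0.064, 0.505, 0.032]
contact_force: [0.5, 0.1, -1.4]
grip_width: 64.9
grip_force: 46.3
```

```bash
cat > s9.py <<'E'
from plan import *; from h import *
s,R=st(); p=np.array(s['position']); c=np.load('cup.npz');a=R@c['a'];m=p+R@(c['o']+95*c['a'])
print('axis',a.round(3),'mouth',m.round(1),'rim low',(m[2]-33*np.sqrt(1-a[2]**2)).round(1),'force',np.round(s['contact_force'],1),'up in tool',R[2].round(3))
E
python3 s9.py; python3 - <<'E'
from h import *
i,w=cloud('scene'); save(cv2.resize(i[110:270,160:400],None,fx=3,fy=3,interpolation=cv2.INTER_CUBIC),'sc2.png')
E
```

```text
t 22.45 p [ 660. -258.   63.] az -21 tilt 60.8 dir -7.9 j [-0.218  1.425  1.095  2.44   3.559  1.785  0.625]
X [ 0.481 -0.078  0.873] Y [-0.143 -0.99  -0.01 ] Z [ 0.865 -0.119 -0.488]
axis [-0.227  0.039 -0.973] mouth [ 635.5 -253.6   16.5] rim low 8.9 force [ 0.5  0.1 -1.4] up in tool [ 0.873 -0.01  -0.488]
```

View pics/sc2.png

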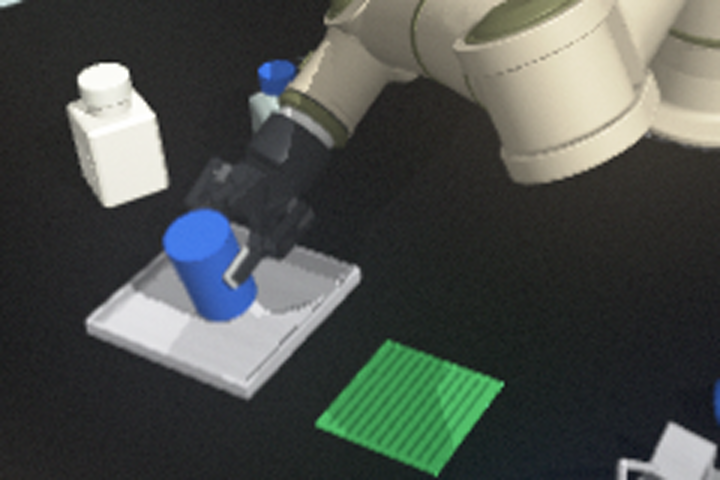

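The cup is upside down over the tray (picture (210,265)), leaning about 13°, with no bulb outside it. Lower it and press gently to flatten it.

>>> arm_command(
  targets=[
    [[0.05, -0.0022, 0, 0.0012, 0], [0.05, -0.0022, 0, 0.0012, 0], [0.05, -0.002, 0, 0.001, 0], [0.05, -0.002, 0, 0.001, 0], [0.05, 0, 0, 0, 0]],
  ],
  force=20,
)

```text
time: 23.0
position: [659.8, -259.5, 56.7]
tool_rot: [0.858, -0.064, 0.508, 0.034]
contact_force: [-4.1, 2.5, 11.5]
grip_width: 64.7
grip_force: 47.5
```

```bash
python3 s9.py
```

```text
t 23.0 p [ 660. -260.   57.] az -21 tilt 61.2 dir -8.1 j [-0.213  1.437  1.08   2.439  3.536  1.793  0.631]
X [ 0.476 -0.076  0.876] Y [-0.144 -0.99  -0.007] Z [ 0.867 -0.123 -0.482]
axis [-0.221  0.036 -0.975] mouth [ 635.5 -255.2   10. ] rim low 2.6 force [-4.1  2.5 11.5] up in tool [ 0.876 -0.007 -0.482]
```

>>> arm_command(
  targets=[
    [[0.066, 0, 0, 0, 0], [0.068, 0, 0, -0.004, 0], [0.072, 0, 0, -0.005, 0], [0.08, 0, 0, -0.005, 0], [0.08, 0, 0, 0, 0], [0.08, 0, 0, 0, 0]],
  ],
  force=30,
)

```text
time: 23.6
position: [647.4, -257.4, 61.2]
tool_rot: [0.86, -0.064, 0.506, 0.033]
contact_force: [0.1, -0.1, 0.3]
grip_width: 80.0
grip_force: 0.0
```

```bash
python3 s9.py; cat > s10.py <<'E'
from h import *
for n in('scene','wrist'):
    i,w=cloud(n); w=np.nan_to_num(w,nan=-9e3); hsv=cv2.cvtColor(i,cv2.COLOR_RGB2HSV); H,S,V=[hsv[...,k].astype(int) for k in range(3)]
    near=(abs(w[...,0]-636)<100)&(abs(w[...,1]+256)<100)
    b=near&(abs(H-108)<15)&(S>120)&(V>50); r=near&((H<12)|(H>170))&(S>100)&(V>50)
    p=w[b]; t=p[p[:,2]>np.percentile(p[:,2],97)-4] if len(p) else p
    print(n,'blue',b.sum(),'red px',r.sum(), 'top z',np.percentile(p[:,2],[50,90,98]).round(1),'top face xy span',np.percentile(t[:,:2],[2,98],axis=0).round(1).tolist(),'z span of top',np.percentile(t[:,2],[2,98]).round(1))
    if n=='scene': save(cv2.resize(i[110:270,160:400],None,fx=3,fy=3,interpolation=cv2.INTER_CUBIC),'sc3.png')
E
python3 s10.py
```

```text
t 23.6 p [ 647. -257.   61.] az -22 tilt 60.9 dir -8.0 j [-0.197  1.42   1.069  2.466  3.556  1.812  0.667]
X [ 0.48  -0.077  0.874] Y [-0.143 -0.99  -0.008] Z [ 0.865 -0.122 -0.486]
axis [-0.226  0.037 -0.974] mouth [ 622.9 -253.    14.6] rim low 7.1 force [ 0.1 -0.1  0.3] up in tool [ 0.874 -0.008 -0.486]
scene blue 724 red px 0 top z [ 83.5 103.2 106. ] top face xy span [[621.4, -286.2], [659.6, -226.9]] z span of top [101.4 107.3]
wrist blue 29167 red px 0 top z [ 99.8 107.  108.5] top face xy span [[618.3, -283.8], [645.6, -229.6]] z span of top [104.4 109. ]
```

View pics/sc3.png

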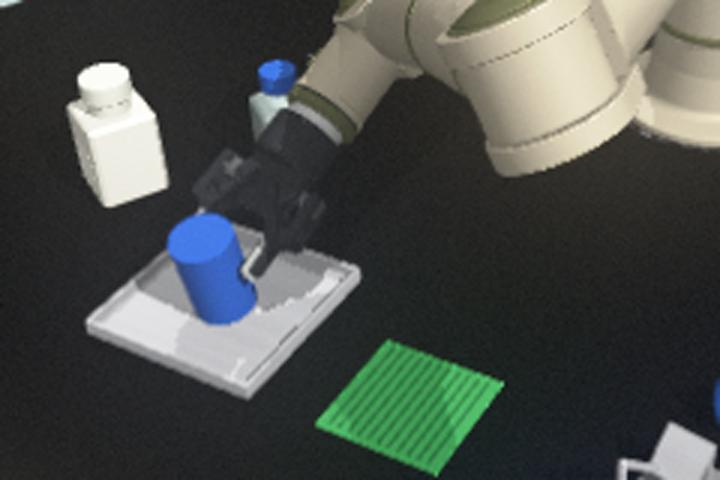

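The cup still leans: its near top edge is at about 108 mm, against 99 mm if flat. No red shows. Measure the lean.

```bash
cat > s11.py <<'E'
from h import *
for n in('scene','wrist','top'):
    i,w=cloud(n); w=np.nan_to_num(w,nan=-9e3); hsv=cv2.cvtColor(i,cv2.COLOR_RGB2HSV); H,S,V=[hsv[...,k].astype(int) for k in range(3)]
    near=(abs(w[...,0]-636)<100)&(abs(w[...,1]+256)<100)&(w[...,2]>60)
    b=near&(abs(H-108)<15)&(S>120)&(V>50)
    b=cv2.erode(b.astype(np.uint8),np.ones((3,3)))>0
    p=w[b]; best=None; rng=np.random.default_rng(1)
    for k in range(400):
        t=p[rng.choice(len(p),3)]; nn=np.cross(t[1]-t[0],t[2]-t[0]); L=np.linalg.norm(nn)
        if L<50: continue
        nn/=L
        if abs(nn[2])<.85: continue
        c=abs((p-t[0])@nn)<1.5
        if best is None or c.sum()>best.sum(): best=c
    if best is None: print(n,'no'); continue
    t=p[best]; c=t.mean(0); nn=np.linalg.svd(t-c)[2][2]; nn*=np.sign(nn[2]); r=cv2.minEnclosingCircle(t[:,:2].astype(np.float32))
    print(n,len(p),best.sum(),'c',c.round(1),'normal',nn.round(3),'circle',np.round(r[0],1),round(r[1],1))
E
python3 s11.py
```

```text
scene 367 152 c [ 654.5 -252.8  100.3] normal [ 0.173 -0.001  0.985] circle [ 651.7 -251.9] 31.7
wrist 24094 13008 c [ 644.4 -257.   104.3] normal [ 0.18  -0.014  0.984] circle [ 650.1 -257.7] 32.6
top 369 177 c [ 645.7 -256.   104.2] normal [ 0.177 -0.006  0.984] circle [ 646.  -255.6] 29.7
```

```bash
cat > s12.py <<'E'
from plan import *; from h import st
s,R=st(); q=np.array(s['joints']);p=np.array(s['position'])
w=[p+[0,0,90],[627,-256,150],[627,-256,110]]
pa,ok,info=follow(q,p,w,R,10); print(ok,info,pa[-1].round(2),'max j6',max(x[5] for x in pa),'max j4',max(x[3] for x in pa),'j3',max(x[2] for x in pa))
c=p
for x in w: print((R.T@(np.array(x)-c)).round(1)); c=np.array(x)
E
python3 s12.py
```

```text
t 23.85 p [ 648. -257.   61.] az -22 tilt 60.9 dir -8.0 j [-0.198  1.421  1.069  2.465  3.556  1.812  0.667]
X [ 0.48  -0.076  0.874] Y [-0.143 -0.99  -0.008] Z [ 0.865 -0.121 -0.486]
True (np.float64(0.003394133859047607), np.float64(1.8756213506176143e-05)) [-0.18  1.34  1.15  2.52  3.68  1.83  0.7 ] max j6 1.8337576964283646 max j4 2.5184208849101677 j3 1.2225367035242238
[ 78.6  -0.7 -43.8]
[-10.9   1.8 -17.5]
[-34.9   0.3  19.5]
```

>>> arm_command(
  targets=[
    [[0.08, 0.026, 0, -0.0146, 0], [0.08, 0.026, 0, -0.0146, 0], [0.08, 0.026, 0, -0.0146, 0], [0, -0.011, 0.002, -0.0175, 0], [0, 0, 0, 0, 0], [0, 0, 0, 0, 0], [0, 0, 0, 0, 0], [0, 0, 0, 0, 0], [0, -0.012, 0, 0.007, 0], [0, -0.012, 0, 0.007, 0]],
  ],
)

```text
time: 24.85
position: [627.4, -256.5, 121.2]
tool_rot: [0.86, -0.063, 0.506, 0.033]
contact_force: [-0.9, 0.5, -0.2]
grip_width: -0.0
grip_force: 0.0
```

>>> arm_command(
  targets=[
    [[0, -0.0017, 0, 0.001, 0], [0, -0.0017, 0, 0.001, 0], [0, -0.0017, 0, 0.001, 0], [0, 0, 0, 0, 0]],
  ],
)

```text
time: 25.25
position: [627.2, -257.2, 117.2]
tool_rot: [0.859, -0.064, 0.507, 0.034]
contact_force: [-2.9, 1.3, 4.6]
grip_width: 0.3
grip_force: 2.3
```

Contact at about 5 N. Press on in small steps.

>>> arm_command(
  targets=[
    [[0, -0.0017, 0, 0.001, 0], [0, -0.0017, 0, 0.001, 0], [0, 0, 0, 0, 0]],
  ],
)

```text
time: 25.55
position: [627.5, -258.3, 116.7]
tool_rot: [0.857, -0.064, 0.509, 0.036]
contact_force: [-9.4, 0.7, 21.9]
grip_width: -0.0
grip_force: 9.4
```

>>> arm_command(
  targets=[
    [[0, 0.01, 0, -0.006, 0], [0.0854, 0.03, 0, -0.03, 0], [0.0854, 0.03, 0, -0.04, 0], [0.0854, 0.03, 0, -0.04, 0], [0.0854, 0, 0, 0, 0]],
  ],
)

```text
time: 26.05
position: [584.3, -255.7, 252.4]
tool_rot: [0.856, -0.067, 0.511, 0.033]
contact_force: [1.6, -0.1, 0.1]
grip_width: 58.2
grip_force: 0.0
```

```bash
python3 s11.py; python3 - <<'E'
from h import *
st(); out=[]
for n in('scene','wrist','top'):
    i,w=cloud(n); w=np.nan_to_num(w,nan=-9e3); hsv=cv2.cvtColor(i,cv2.COLOR_RGB2HSV); H,S,V=[hsv[...,k].astype(int) for k in range(3)]
    near=(abs(w[...,0]-636)<100)&(abs(w[...,1]+256)<100)
    r=near&((H<15)|(H>165))&(S>80)&(V>25); print(n,r.sum(),w[r].mean(0).round(1) if r.any() else '', np.argwhere(r).mean(0) if r.any() else '')
    if n=='wrist': save(i,'w3.png')
E
```

```text
scene 387 141 c [ 654.4 -255.1   99.5] normal [ 0.159 -0.037  0.987] circle [ 651.4 -257.1] 31.6
wrist 4641 2936 c [ 645.8 -258.5  103.7] normal [ 0.162 -0.022  0.987] circle [ 648.4 -258.6] 32.3
top 331 185 c [ 645.9 -256.2  104.3] normal [ 0.15  -0.032  0.988] circle [ 644.1 -256.4] 29.9
t 26.2 p [ 585. -254.  244.] az -23 tilt 60.9 dir -8.0 j [-0.186  0.921  1.21   2.56   3.964  1.56   0.834]
X [ 0.48  -0.08   0.874] Y [-0.145 -0.989 -0.011] Z [ 0.865 -0.121 -0.486]
scene 0  
wrist 0  
top 0
```

View pics/w3.png

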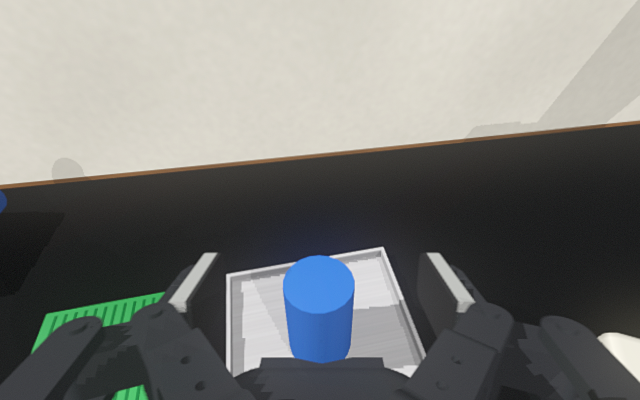

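No bulb lies outside: the cup stands at (320,310) with clean tray floor around it. The bulbs are probably leaning as a bundle inside. I'll regrasp, raise the cup a little, push it towards the robot to stand them up, then set it down again.

>>> arm_command(
  targets=[
    [[0.0854, -0.016, -0.002, 0.037, 0], [0.0854, -0.016, -0.002, 0.036, 0], [0.0854, -0.015, -0.002, 0.036, 0], [0.0854, -0.027, 0, 0.015, 0], [0.0854, -0.027, 0, 0.015, 0], [0.0854, -0.027, 0, 0.015, 0], [0.0854, 0, 0, 0, 0]],
  ],
  force=30,
)

```text
time: 27.05
position: [655.8, -256.0, 48.8]
tool_rot: [0.863, -0.065, 0.501, 0.032]
contact_force: [0.4, 0.9, 0.4]
grip_width: 85.0
grip_force: 0.0
```

>>> arm_command(
  targets=[
    [[0.05, 0, 0, 0, 0], [0.05, 0, 0, 0, 0], [0.05, 0, 0, 0, 0], [0.05, 0, 0, 0, 0], [0.05, 0, 0, 0, 0]],
  ],
  force=30,
)

```text
time: 27.55
position: [657.7, -256.7, 57.3]
tool_rot: [0.86, -0.065, 0.506, 0.033]
contact_force: [0.6, -0.3, -1.8]
grip_width: 65.9
grip_force: 35.4
```

```bash
python3 s11.py; python3 -c "
from h import *
st()"
```

```text
scene 366 166 c [ 654.2 -250.3  101.3] normal [0.185 0.018 0.983] circle [ 654.9 -252.7] 32.6
wrist 28110 16079 c [ 645.  -254.3  105.3] normal [0.172 0.009 0.985] circle [ 651.1 -254.8] 32.7
top 380 176 c [ 646.5 -253.   105.2] normal [ 0.186 -0.006  0.983] circle [ 646.9 -252.8] 29.0
t 27.7 p [ 658. -257.   57.] az -21 tilt 60.8 dir -8.0 j [-0.155  1.311  0.919  2.442  3.546  1.696  0.81 ]
X [ 0.481 -0.079  0.873] Y [-0.145 -0.989 -0.01 ] Z [ 0.865 -0.122 -0.487]
```

>>> arm_command(
  targets=[
    [[0.05, 0.01, 0, -0.0055, 0], [0.05, 0.01, 0, -0.0055, 0], [0.05, -0.0025, 0, -0.0045, 0], [0.05, -0.0025, 0, -0.0045, 0], [0.05, -0.0025, 0, -0.0045, 0], [0.05, 0, 0, 0, 0], [0.05, 0.0025, 0, 0.0045, 0], [0.05, 0.0025, 0, 0.0045, 0], [0.05, 0, 0, 0, 0]],
  ],
)

```text
time: 28.6
position: [653.0, -255.9, 78.5]
tool_rot: [0.86, -0.065, 0.505, 0.032]
contact_force: [-0.1, -0.6, -0.4]
grip_width: 65.7
grip_force: 33.4
```

>>> arm_command(
  targets=[
    [[0.05, -0.007, 0, 0.004, 0], [0.05, -0.007, 0, 0.004, 0], [0.05, -0.005, 0, 0.003, 0], [0.05, 0, 0, 0, 0]],
  ],
)

```text
time: 29.0
position: [652.2, -256.7, 56.1]
tool_rot: [0.86, -0.066, 0.505, 0.033]
contact_force: [-1.8, -2.4, 1.7]
grip_width: 65.5
grip_force: 32.2
```

>>> arm_command(
  targets=[
    [[0.067, 0, 0, 0, 0], [0.07, 0, 0, -0.004, 0], [0.076, 0, 0, -0.005, 0], [0.08, 0, 0, -0.005, 0], [0.08, 0, 0, 0, 0]],
  ],
)

```text
time: 29.5
position: [640.1, -254.4, 64.3]
tool_rot: [0.86, -0.066, 0.505, 0.033]
contact_force: [-0.2, -1.0, -0.2]
grip_width: 80.1
grip_force: 0.0
```

```bash
python3 s11.py; python3 s10.py | cut -c1-60
```

```text
scene 347 137 c [ 633.6 -252.    96.1] normal [-0.021  0.009  1.   ] circle [ 630.8 -254.3] 33.3
wrist 24250 19428 c [ 622.1 -254.6   98.7] normal [-0.001 -0.     1.   ] circle [ 627.  -255.5] 33.0
top 350 183 c [ 624.2 -252.    99.7] normal [0.01  0.053 0.999] circle [ 622.5 -252.4] 30.3
scene blue 716 red px 0 top z [76.3 97.2 98.8] top face xy s
wrist blue 26395 red px 0 top z [98.5 99.2 99.7] top face xy
```

The cup is flat: top at 99 mm, normal vertical, centre about (626,-254), no red outside. Regrasp it and lift straight up.

>>> arm_command(
  targets=[
    [[0.05, 0, 0, 0, 0], [0.05, 0, 0, 0, 0], [0.05, 0, 0, 0, 0], [0.05, 0, 0, 0, 0], [0.05, 0, 0, 0, 0], [0.05, 0, 0, 0, 0]],
  ],
  force=40,
)

```text
time: 30.35
position: [640.8, -254.5, 64.2]
tool_rot: [0.86, -0.065, 0.505, 0.033]
contact_force: [-1.7, -1.2, 4.8]
grip_width: 65.5
grip_force: 45.1
```

>>> arm_command(
  targets=[
    [[0.05, 0.005, 0, -0.003, 0], [0.05, 0.01, 0, -0.0055, 0], [0.05, 0.015, 0, -0.0085, 0], [0.05, 0.02, 0, -0.011, 0], [0.05, 0.02, 0, -0.011, 0], [0.05, 0.02, 0, -0.011, 0], [0.05, 0.02, 0, -0.011, 0], [0.05, 0.02, 0, -0.011, 0], [0.05, 0.015, 0, -0.0085, 0], [0.05, 0, 0, 0, 0]],
  ],
)

```text
time: 31.35
position: [640.9, -256.1, 233.0]
tool_rot: [0.859, -0.065, 0.507, 0.033]
contact_force: [0.1, 0.4, -0.3]
grip_width: 65.2
grip_force: 44.9
```

```bash
cat > s13.py <<'E'
from plan import *; from h import *
s,R=st(); q=np.array(s['joints']);p=np.array(s['position']); print('grip',s['grip_width'],s['grip_force'])
i,w=cloud('scene'); w=np.nan_to_num(w,nan=-9e3); hsv=cv2.cvtColor(i,cv2.COLOR_RGB2HSV); H,S,V=[hsv[...,k].astype(int) for k in range(3)]
r=(abs(w[...,0]-636)<110)&(abs(w[...,1]+256)<110)&((H<15)|(H>165))&(S>80)&(V>25)
print('red',r.sum(),np.percentile(w[r],[3,50,97],axis=0).round().tolist())
wps=[[666,p[1]+236,p[2]],[666,p[1]+236,p[2]-130]]
pa,ok,info=follow(q,p,wps,R,20); print(ok,info,pa[-1].round(2),'lims',np.min(pa,0).round(2),np.max(pa,0).round(2))
c=p
for x in wps: print((R.T@(np.array(x)-c)).round(1)); c=np.array(x)
save(cv2.resize(i[110:270,160:400],None,fx=3,fy=3,interpolation=cv2.INTER_CUBIC),'sc4.png')
E
python3 s13.py; python3 s11.py
```

```text
t 31.35 p [ 641. -256.  233.] az -22 tilt 61.0 dir -8.1 j [-0.247  0.96   1.185  2.462  3.885  1.474  0.738]
X [ 0.478 -0.079  0.875] Y [-0.145 -0.989 -0.01 ] Z [ 0.866 -0.123 -0.485]
grip 65.23586032607554 44.85298435902223
red 397 [[631.0, -275.0, 11.0], [661.0, -237.0, 22.0], [704.0, -187.0, 37.0]]
True (np.float64(0.00808148363126069), np.float64(4.214714406056897e-05)) [-0.53  1.02  0.54  2.56  3.07  1.33  1.  ] lims [-0.84  0.95  0.54  2.46  3.07  1.15  0.54] [-0.25  1.07  1.22  2.56  3.88  1.47  1.01]
[  -6.6 -237.1   -7.2]
[-113.7    1.3   63. ]
scene 682 155 c [ 633.2 -250.   264.2] normal [0.007 0.034 0.999] circle [ 632.5 -249.9] 30.2
wrist 25050 19220 c [ 623.8 -253.3  264.7] normal [-0.001  0.001  1.   ] circle [ 628.8 -254.4] 33.2
top 502 326 c [ 625.5 -251.6  264.9] normal [-0.007 -0.001  1.   ] circle [ 626.3 -252.8] 31.5
```

View pics/sc4.png

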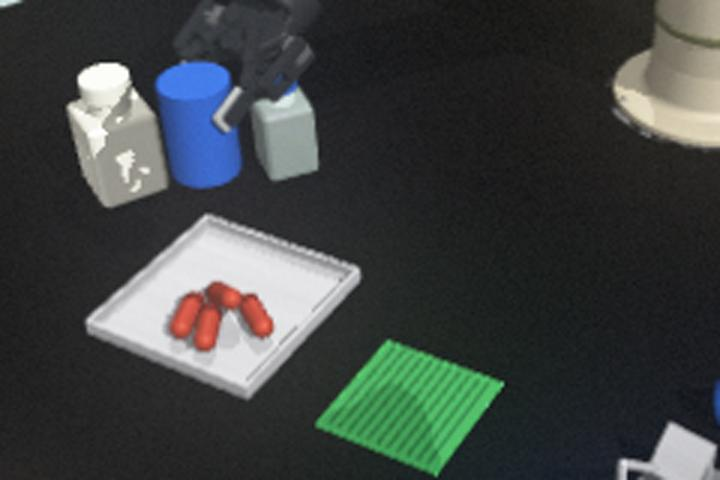

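All four bulbs lie in the tray (picture (165–275, 280–350)) and the empty cup hangs upright above them. On to the mat.

>>> arm_command(
  targets=[
    [[0.05, -0.001, -0.0395, -0.001, 0], [0.05, -0.001, -0.0395, -0.001, 0], [0.05, -0.001, -0.0395, -0.001, 0], [0.05, -0.001, -0.0395, -0.001, 0], [0.05, -0.001, -0.0395, -0.001, 0], [0.05, -0.001, -0.0395, -0.001, 0], [0.05, 0, 0, 0, 0]],
  ],
)

```text
time: 32.25
position: [667.4, -12.7, 227.4]
tool_rot: [0.861, -0.061, 0.504, 0.03]
contact_force: [0.3, -0.4, -0.9]
grip_width: 65.2
grip_force: 44.8
```

>>> arm_command(
  targets=[
    [[0.05, -0.0263, 0, 0.0146, 0], [0.05, -0.0263, 0, 0.0146, 0], [0.05, -0.0263, 0, 0.0146, 0], [0.05, -0.0263, 0, 0.0146, 0], [0.05, -0.02, 0, 0.011, 0], [0.05, 0, 0, 0, 0]],
  ],
)

```text
time: 32.85
position: [667.2, -20.2, 86.9]
tool_rot: [0.862, -0.065, 0.502, 0.033]
contact_force: [0.3, -0.9, -0.9]
grip_width: 64.9
grip_force: 44.8
```

```bash
sed 's/+256)<100/+15)<100/; s/>60)/>45)/' s11.py > s14.py; python3 s14.py; python3 -c "
from h import *
st()"
```

```text
scene 610 193 c [660.1 -13.8 119.1] normal [-0.006 -0.032  0.999] circle [656.8 -15.4] 33.0
wrist 25229 19032 c [650.3 -18.4 123.6] normal [0.005 0.003 1.   ] circle [655.  -18.7] 32.9
top 392 196 c [649.9 -19.  125.5] normal [-0.017 -0.014  1.   ] circle [652.  -20.3] 31.1
t 33.0 p [668. -20.  92.] az -2 tilt 60.8 dir -8.1 j [-0.654  1.159  0.771  2.556  3.178  1.359  0.76 ]
X [ 0.482 -0.078  0.873] Y [-0.146 -0.989 -0.009] Z [ 0.864 -0.123 -0.488]
```

>>> arm_command(
  targets=[
    [[0.05, -0.0087, 0, 0.0049, 0], [0.05, -0.0087, 0, 0.0049, 0], [0.05, -0.0026, 0, 0.0015, 0], [0.05, -0.0009, 0, 0.0005, 0], [0.05, 0, 0, 0, 0], [0.05, 0, 0, 0, 0]],
  ],
)

```text
time: 33.6
position: [668.1, -19.2, 67.4]
tool_rot: [0.86, -0.065, 0.505, 0.032]
contact_force: [0.7, 0.2, -1.3]
grip_width: 65.2
grip_force: 44.9
```

>>> arm_command(
  targets=[
    [[0.05, -0.0009, 0, 0.0005, 0], [0.05, -0.0009, 0, 0.0005, 0], [0.05, 0, 0, 0, 0]],
  ],
)

```text
time: 33.9
position: [668.1, -19.0, 65.1]
tool_rot: [0.86, -0.065, 0.505, 0.032]
contact_force: [0.3, -0.9, -0.6]
grip_width: 65.6
grip_force: 44.9
```

>>> arm_command(
  targets=[
    [[0.05, -0.0008, 0, 0.0004, 0], [0.067, 0, 0, 0, 0], [0.075, 0, 0, 0, 0], [0.0854, 0, 0, 0, 0], [0.0854, 0, 0, 0, 0], [0.0854, 0, 0, 0, 0]],
  ],
)

```text
time: 34.5
position: [668.1, -19.1, 64.3]
tool_rot: [0.86, -0.065, 0.505, 0.032]
contact_force: [-0.2, 1.0, -0.9]
grip_width: 85.5
grip_force: 0.0
```

>>> arm_command(
  targets=[
    [[0.0854, 0.013, 0, -0.0073, 0], [0.0854, 0.026, 0, -0.0146, 0], [0.0854, 0.026, 0, -0.0146, 0], [0.0854, 0.026, 0, -0.0146, 0], [0.0854, 0.026, 0, -0.0146, 0], [0.0854, 0.026, 0, -0.0146, 0], [0.0854, 0, 0, 0, 0], [0.0854, 0, 0, 0, 0]],
  ],
)

```text
time: 35.3
position: [667.6, -20.3, 229.1]
tool_rot: [0.86, -0.065, 0.506, 0.032]
contact_force: [-0.2, 0.5, -0.6]
grip_width: 85.2
grip_force: 0.0
```

```bash
python3 s14.py; python3 s13.py | grep -E "^t|red|grip"
```

```text
scene 496 184 c [659.3 -13.3  96.1] normal [ 0.014 -0.021  1.   ] circle [659.6 -14.9] 32.1
wrist 1791 1726 c [672.4 -20.5  98.5] normal [ 0.012 -0.003  1.   ] circle [665.9 -19. ] 29.6
top 146 89 c [665.3 -22.   99.6] normal [-0.031  0.022  0.999] circle [658.3 -20.5] 27.3
t 35.45 p [667. -21. 227.] az -2 tilt 60.7 dir -8.0 j [-0.724  0.775  0.873  2.531  3.315  1.014  0.899]
grip 85.42372742060022 0.0
red 398 [[631.0, -274.0, 11.0], [662.0, -237.0, 22.0], [703.0, -188.0, 37.0]]
```

The cup stands flat on the mat with its top at 99 mm. The bulbs are still in the tray, and the gripper is clear and empty.

```bash
python3 -c "
from workcell import manip
print(manip.hand_in())"
```

```text
the job is handed in; nothing more can be done
None
```

I handed the job in at about 35 s: the cup was turned over flat near the middle of the tray with all four bulbs underneath, then lifted straight up, and it now stands empty, mouth down, on the green mat, with the bulbs left in the tray and the bottles and jug not touched. On its first set-down the cup leaned about 10° on the bulbs, so I pressed it once (22 N), regripped and raised it about 20 mm, and set it down again flat before the final lift.

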